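Load the tube shaker and clamp its cover

TASK

Get the tube shaker ready to run: stand every purple-capped tube from the white rack upright in the shaker's holder, one to a cell and right to the bottom, leaving the yellow-capped tubes in the rack. Then put the blue cover fully down over the holder, swing the hold-down arm shut under the wing nut, back the nut off until it drops at its thread start, and screw it down tight. Leave the other things on the bench where they are.

Things in the scene. Friction and masses are not known exactly. Their poses are not given: they have to be found in the camera images.
- purple1_mid (a point): centre (half-way up, 52.5 mm above its foot) of a capped sample tube with a purple cap; 105 mm tall, body 15 mm across, cap 18 mm across and 25 mm high at the top, 22 g; z is its long axis, cap up. Two to four purple-capped tubes are present; they start standing in the white rack, in any of its places.
- purple2_mid (a point): centre (half-way up, 52.5 mm above its foot) of a capped sample tube with a purple cap; 105 mm tall, body 15 mm across, cap 18 mm across and 25 mm high at the top, 22 g; z is its long axis, cap up. Two to four purple-capped tubes are present; they start standing in the white rack, in any of its places.
- purple3_mid (a point): centre (half-way up, 52.5 mm above its foot) of a capped sample tube with a purple cap; 105 mm tall, body 15 mm across, cap 18 mm across and 25 mm high at the top, 22 g; z is its long axis, cap up. Two to four purple-capped tubes are present; they start standing in the white rack, in any of its places.
- purple4_mid (a point): centre (half-way up, 52.5 mm above its foot) of a capped sample tube with a purple cap; 105 mm tall, body 15 mm across, cap 18 mm across and 25 mm high at the top, 22 g; z is its long axis, cap up. Two to four purple-capped tubes are present; they start standing in the white rack, in any of its places.
- yellow1_mid (a point): centre (half-way up, 52.5 mm above its foot) of a capped sample tube with a yellow-orange cap; 105 mm tall, body 15 mm across, cap 18 mm across and 25 mm high at the top, 22 g; z is its long axis, cap up. It stands in the same rack and must stay there.
- yellow2_mid (a point): centre (half-way up, 52.5 mm above its foot) of a capped sample tube with a yellow-orange cap; 105 mm tall, body 15 mm across, cap 18 mm across and 25 mm high at the top, 22 g; z is its long axis, cap up. It stands in the same rack and must stay there.
- rack: white tube rack, fixed to the bench: 48 x 206 mm, top 54 mm above the bench; six square holes of 19 mm in one row along its y axis, 32 mm apart, centred; tubes stand on its base 6 mm above the bench, so caps are clear above it. Origin: centre of its underside; z up.
- tub (a point): centre of the floor of the shaker's grey tube holder (tub), 84 mm above the bench; y along the row of four cells, x across, z up. Tub 28 x 130 mm outside, 62 mm high; each cell an 18 mm square pocket 62 mm deep: a tube that is home has its centre 52.5 mm above this point, its cap above the rim. The cover's skirt rests on a ledge round the tub, 52 mm above its floor.
- cell0 (a point): centre of the mouth of cell 0 of the tub, level with the rim, 62 mm above the cell's floor; the four cells are 34 mm apart along the tub's y axis. One tube per cell, any cell. Same axes as the tub.
- cell1 (a point): centre of the mouth of cell 1 of the tub, level with the rim, 62 mm above the cell's floor; the four cells are 34 mm apart along the tub's y axis. One tube per cell, any cell. Same axes as the tub.
- cell2 (a point): centre of the mouth of cell 2 of the tub, level with the rim, 62 mm above the cell's floor; the four cells are 34 mm apart along the tub's y axis. One tube per cell, any cell. Same axes as the tub.
- cell3 (a point): centre of the mouth of cell 3 of the tub, level with the rim, 62 mm above the cell's floor; the four cells are 34 mm apart along the tub's y axis. One tube per cell, any cell. Same axes as the tub.
- cover_grip (a point): centre of the black rib on the loose blue hood-shaped cover, 72 mm above its lower edge. Hood 44 (x) x 144 (y) x 62 mm, open below, 36 x 136 inside, with a steel rim 66 x 164 mm round its foot, about 0.3 kg; rib 14 mm thick (x), 60 long (y), 20 high. It slips over tub and tubes with 3 to 4 mm to spare a side, either way round; home, this point is 124 mm above the tub floor, over its centre.
- swing_arm (a joint): angle (rad) of the steel hold-down arm, which turns level about an upright pivot post like a gate: 0 = shut, over the cover along the tub, its slotted end round the stud under the wing nut, at its stop; grows as it opens towards the tub's -x side and beyond (clockwise seen from above). Starts at 1.6 to 2.1; stays where left; moves with about 0.5 N at its grip.
- pivot (a point): axis of the hold-down arm's pivot post, at the arm's underside (135 mm from the tub centre towards +y); axes as the tub. The arm is a bar 26 mm wide and 10 mm thick.
- bar_grip (a point): point 20 mm above the bar on the black upright round grip of the hold-down arm; the grip is 14 mm across and 40 mm high above the bar (top 20 mm above this point) and 175 mm from the pivot axis. Its frame turns with the arm; the arm points along this frame's -y axis.
- wing_nut (a joint): angle (rad) of the wing nut, clockwise from above (tightening) positive. Starts at 0.35 to 1.0, lying on top of the stud's thread, which begins at 0. Backed off (anticlockwise) to -0.4 or less and let go, it drops 6 mm with a click (back stop -0.7); then turned forward it screws down 1.5 mm per rad and stops, tight, at 2.7. Without that drop it rides over the thread, unengaged.
- nut_float (a joint): height (m) of the wing nut on its stud: 0 to -0.0015 while it lies on top of the thread start, about -0.006 after it has dropped at the thread start, about -0.0105 screwed down tight. The nut is free to move up and down unless the thread holds it; fingers that grip it also hold it up.
- nut_grip (a point): centre of the red upright wings of the wing nut, on the stud's axis: the wings form a bar 48 mm long (this frame's x axis), 10 mm thick (y) and 24 mm high, on a black hub 30 mm across that ends 12 mm below this point. The wings are pinched across their thickness.
- pot1: bystander: small capped specimen pot, 48 mm across, 62 mm tall, yellow cap; origin at the centre of its underside.
- pot2: bystander: the same pot with a red cap, behind the work.
- marker: bystander: blue marker pen lying on the bench, 110 x 13 x 13 mm; origin at the centre of its underside.

How it is judged:
On the way, in this order (a step that is already met when the one before it is completed fails the run):
1. every purple-capped tube stands upright at the bottom of a cell of the holder (x of purple1_mid in the frame of tub between -0.01 and 0.01 m and y of purple1_mid in the frame of tub between -0.064 and 0.064 m and z of purple1_mid in the frame of tub between 0.046 and 0.058 m and angle between each of purple1_mid, purple2_mid, purple3_mid, purple4_mid's own z axis and vertical below 0.18 rad and x of purple2_mid in the frame of tub between -0.01 and 0.01 m and y of purple2_mid in the frame of tub between -0.064 and 0.064 m and z of purple2_mid in the frame of tub between 0.046 and 0.058 m and x of purple3_mid in the frame of tub between -0.01 and 0.01 m and y of purple3_mid in the frame of tub between -0.064 and 0.064 m and z of purple3_mid in the frame of tub between 0.046 and 0.058 m and x of purple4_mid in the frame of tub between -0.01 and 0.01 m and y of purple4_mid in the frame of tub between -0.064 and 0.064 m and z of purple4_mid in the frame of tub between 0.046 and 0.058 m), for 0.2 s.
2. the cover is fully down over the holder (x of cover_grip in the frame of tub between -0.006 and 0.006 m and y of cover_grip in the frame of tub between -0.006 and 0.006 m and z of cover_grip in the frame of tub between 0.121 and 0.1275 m and angle between cover_grip's own z axis and vertical below 0.06 rad), for 0.2 s.
3. the hold-down arm is shut (value of joint swing_arm below 0.06 rad), for 0.2 s.
4. the wing nut has been backed off and has dropped at its thread start (value of joint wing_nut below 0.1 rad and value of joint nut_float below -0.0045 m), for 0.1 s.
At the end, for the whole second after the job is handed in: Purple tubes upright (0.18 rad) in cells, centres within 10 mm of the midline and 46-58 mm above the tub floor; cover grip within 6 mm of the tub centre, 121-127.5 mm up; arm under 0.06 rad; wing nut over 2.3 rad and lower than -0.0078; yellow tubes standing in the rack (all of step 1 and all of step 2 and value of joint swing_arm below 0.06 rad and value of joint wing_nut above 2.3 rad and value of joint nut_float below -0.0078 m and velocity of joint wing_nut below 0.1 rad/s and z of yellow1_mid in the frame of rack between 0.052 and 0.065 m and z of yellow2_mid in the frame of rack between 0.052 and 0.065 m); the robot touches nothing.
It fails at once if a yellow-capped tube is taken out or knocked (distance of any of yellow1_mid, yellow2_mid from where it was at the start of the episode above 0.02 m).
It fails at once if a listed pot or the marker is disturbed (distance of any of pot1, pot2, marker from where it was at the start of the episode above 0.03 m).
Of purple1, purple2, purple3, purple4 only 2 to 4 are there at a start; the rules pass over those that are not, and their reading is None.
At some moment in a run one of cover may be knocked a few centimetres aside while the robot is not near it.
It also fails if it takes over 210 s, if anything falls off the work surface, if the arm or the gripper's body presses on something with over 40 N, if the wrist force passes 120 N, or if a joint passes its speed limit or range.

ROBOT

A 7-joint arm with a two-finger parallel gripper is mounted at the origin on the work surface. World frame = base frame: x ahead of the robot, y to its left, z up, the work surface at z = 0. Lengths are in m, angles in rad, forces in N, time in s.
With the tool pointing down it reaches from about 0.4 to 0.85 m from the base axis. Payload 10.4 kg.
Tool frame: the origin (TCP) lies midway between the tips of the shut fingers; the grasp point (between the pads) lies 19 mm behind it; z points along the fingers, y is the direction in which the jaws open and shut (so a half turn about z gives the same grasp; the last joint's range is limited). The gripper opens to 87 mm and grips with 3 to 60 N. Pads are 19 mm wide; open, the fingers measure 117 mm over their backs; the gripper's body (75 mm by 190 mm) begins 51 mm behind the grasp point.
Start: joints at [1.253, 0.332, -0.065, 1.46, 0.022, 1.35, -0.088], TCP at [0.182, -0.598, 0.223] pointing down, gripper open.
Joint ranges: [-2.6, 2.6], [-0.5, 2.12], [-1.47, 1.34], [0.16, 2.42], [-1.27, 4.41], [0.06, 2.06], [-2.6, 2.6]. Speed limits (rad/s): [2.22, 2.22, 2.79, 2.79, 3.14, 3.14, 3.14].

INTERFACE

Orientations are given as a unit quaternion [x, y, z, w].
In Python, from bench import r gives the robot as it stands.
- The arm moves only by the tool step_arm, never from a script. Its argument "increments" is a list of rows, each a list of 2 entries, a list of its own where there are three numbers: the shift along the tool's x, y, z in m, then the turn, a rotation vector about the tool's x, y, z in rad. A call has 1 to 5 rows; each row is the pose to reach, as a shift and turn from the pose measured when the call began, along the tool's axes at that moment; what a row does not reach only later rows make up. A row lasts 1/10 s, in which the tool goes at most 50 mm and 8.59 degrees, less where a joint would pass 70% of its speed; a pose out of reach is approached as far as the arm can. A call with a gripper value outside its range is refused whole. "hand" is the closure, from -1 (fully open) to 1 (shut), so that 0 is half open, set as the call begins (left out, the last holds). The fingers move at their own pace and stop on an object; "grip_force" is the grip in N (left out, the last holds). Time passes only in rows, so rows that repeat a pose let the fingers close. It gives the time, the measured TCP pose, the force and the opening at its end, in the units of the state.
- r.read_state(): the state, without advancing time (a new reading comes with each control period).
- r.camera(name): name is "side" or "top" or "wrist"; returns a dict with "pixels" (384x512x3 uint8, blue, green, red), "camera_matrix" (3x3 intrinsics, pixels), "k1" (the pictures are not rectified: a ray, as slopes to the right and down, at radius r is drawn at 1 + k1 r^2 times it, then the intrinsics apply), "extrinsics" (4x4, takes a point from camera to world coordinates). Camera axes: x right, y up, looking along -z (the intrinsics and any distortion apply to the point x, -y, -z); pixel columns grow to the right and rows downward; lengths in m; the calibration is good to about 2 mm. A picture is of the moment at which its call begins. There is no depth.
- r.close_job(): hands the job in, once; it reports no verdict.
The state is a dict: "time": time; "joint_positions": joint angles; "joint_vel": joint speeds; "joint_torque": joint torques, N m; "ee_pos": TCP position; "eef_rot": TCP orientation; "ft_force": force on the tool from outside, world axes, zero at the start; "torque": the same for the moment, N m; "width": finger opening in m.
Only numpy, scipy, OpenCV 4.12 (cv2) and the standard library are available. Lean on these libraries where they do the work, as an engineer would, in place of code of your own. Each camera call takes 0.05 s, during which the arm holds its last target.

## Working session

There is one attempt and no reset: what is moved stays moved. The work goes in short steps, Python scripts to look and compute and a tool call to move; the robot and the scene stay as the last step left them, time stands still between calls to the robot, and variables do not carry over. Pictures are saved under pics/ and viewed, and the job is handed in when it is done.

Besides the shell and the picture viewer there is one more tool, called after "Emit:" as name(argument=value, ...) on one line, values as JSON. step_arm: Moves the arm, as the interface text tells. Its arguments: {"type":"object","properties":{"increments":{"type":"array"},"hand":{"type":"number"},"grip_force":{"type":"number"}},"required":["increments"]}

```bash
ls -la; mkdir -p pics
cat > h.py <<'E'
import numpy as np, cv2, json
from bench import r
from scipy.spatial.transform import Rotation as R
def snap(name,fn=None):
    c=r.camera(name); 
    if fn: cv2.imwrite('pics/'+fn,c['pixels'])
    return c
def ray(c,uv):
    K=np.array(c['camera_matrix']);k1=c['k1'];E=np.array(c['extrinsics'])
    d=np.array([(uv[0]-K[0,2])/K[0,0],(uv[1]-K[1,2])/K[1,1]])
    s=d.copy()
    for _ in range(30): s=d/(1+k1*(s@s))
    v=E[:3,:3]@np.array([s[0],-s[1],-1.0])
    return E[:3,3],v/np.linalg.norm(v)
def onz(c,uv,z):
    o,v=ray(c,uv);return o+v*(z-o[2])/v[2]
def proj(c,p):
    K=np.array(c['camera_matrix']);k1=c['k1'];E=np.array(c['extrinsics'])
    q=E[:3,:3].T@(np.array(p)-E[:3,3]); s=np.array([q[0],-q[1]])/-q[2]
    s=s*(1+k1*(s@s)); return np.array([K[0,0]*s[0]+K[0,2],K[1,1]*s[1]+K[1,2]])
def tri(c1,u1,c2,u2):
    o1,a=ray(c1,u1);o2,b=ray(c2,u2)
    A=np.stack([a,-b],1);t=np.linalg.lstsq(A,o2-o1,rcond=None)[0]
    p,q=o1+a*t[0],o2+b*t[1];return (p+q)/2,np.linalg.norm(p-q)
def blobs(c,lo,hi,amin=30):
    h=cv2.cvtColor(c['pixels'],cv2.COLOR_BGR2HSV);m=cv2.inRange(h,np.array(lo),np.array(hi))
    n,l,s,ce=cv2.connectedComponentsWithStats(m)
    return [(ce[i].round(1),s[i].tolist()) for i in range(1,n) if s[i][4]>=amin]
def st():
    s=r.read_state();print('t',round(s['time'],2),'p',np.round(s['ee_pos'],4),'q',np.round(s['eef_rot'],4),'F',np.round(s['ft_force'],1),'w',round(s['width'],4));return s
def mv(target,yaw=None):
    """tool-frame shift to reach world target; Rot vec to point down with jaw y-axis heading yaw (mod pi)"""
    s=r.read_state();Rm=R.from_quat(s['eef_rot']);d=Rm.inv().apply(np.array(target)-np.array(s['ee_pos']))
    out=[np.round(d,4)]
    if yaw is not None:
        best=None
        for k in range(-2,3):
            y=np.array([np.cos(yaw+k*np.pi),np.sin(yaw+k*np.pi),0]);z=np.array([0,0,-1.]);x=np.cross(y,z)
            rv=(Rm.inv()*R.from_matrix(np.stack([x,y,z],1))).as_rotvec()
            if best is None or np.linalg.norm(rv)<np.linalg.norm(best)-1e-6: best=rv
        out.append(np.round(best,4))
    print('shift',*out); return out
E
python3 - <<'E'
from h import *
s=st();print(s['joint_positions'])
for n in('side','top','wrist'):
    c=snap(n,n+'0.png');print(n,np.round(c['camera_matrix'],1).tolist(),c['k1'],np.round(c['extrinsics'],3).tolist())
E
```

```text
total 12
drwxr-xr-x  3 agent agent 4096 Dec  6 20:58 .
drwxr-xr-x 23 root  root  4096 Dec  6 20:58 ..
drwxr-xr-x  2 agent agent 4096 Dec  6 20:58 pics
t 0.0 p [ 0.1815 -0.5977  0.2217] q [ 9.892e-01  1.469e-01 -1.000e-04 -7.000e-04] F [ 0.4  1.  -0.7] w 0.0871
[ 1.25340079  0.33292503 -0.06472318  1.46091922  0.02162381  1.34991718
 -0.08849709]
side [[466.0, 0.0, 246.4], [0.0, 466.0, 196.6], [0.0, 0.0, 1.0]] -0.11000737264188543 [[0.835, 0.356, -0.42, 0.196], [-0.551, 0.55, -0.628, -0.657], [0.008, 0.756, 0.655, 0.796], [0.0, 0.0, 0.0, 1.0]]
top [[461.3, 0.0, 260.2], [0.0, 461.3, 191.1], [0.0, 0.0, 1.0]] -0.08736446151423956 [[-0.001, 0.995, -0.095, 0.492], [-1.0, -0.003, -0.016, -0.037], [-0.016, 0.095, 0.995, 1.335], [0.0, 0.0, 0.0, 1.0]]
wrist [[272.9, 0.0, 253.6], [0.0, 272.9, 193.0], [0.0, 0.0, 1.0]] -0.046420744694898396 [[0.289, 0.912, 0.292, 0.263], [-0.957, 0.276, 0.086, -0.575], [-0.002, -0.304, 0.953, 0.383], [0.0, 0.0, 0.0, 1.0]]
```

View pics/side0.png

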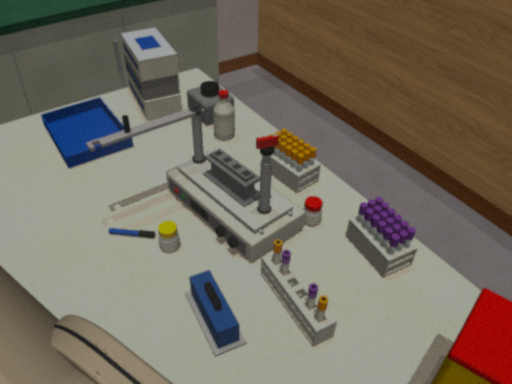

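View pics/top0.png

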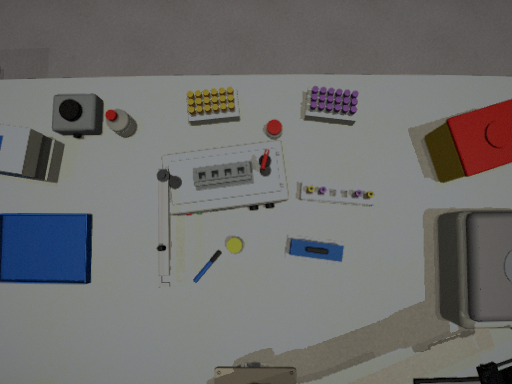

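View pics/wrist0.png

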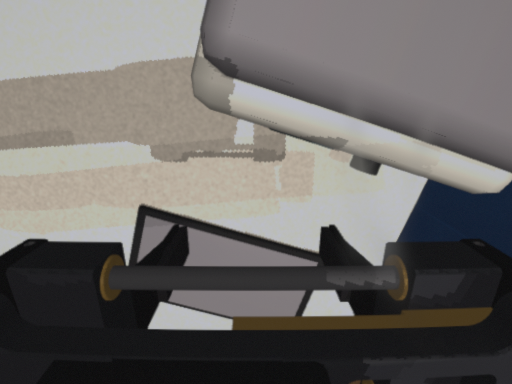

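The side and top views show two purple tubes in the rack, at about (322,191) and (357,194) in the top view, with yellow tubes at both ends. The shaker is at about (225,178), the cover at (317,250), and the arm is open with its grip at (162,247). I'll measure these next.

Run:
```python
from h import *
t=snap('top');s=snap('side')
for nm,lo,hi in (('purple',(125,80,50),(160,255,255)),('yel',(12,120,90),(35,255,255)),('red',(0,150,80),(6,255,255)),('red2',(172,150,80),(180,255,255)),('blue',(100,140,60),(122,255,255))):
    for cn,c in(('top',t),('side',s)):
        print(nm,cn,[(b[0].tolist(),b[1]) for b in blobs(c,lo,hi,12)])
T=t['pixels'];S=s['pixels']
cv2.imwrite('pics/t1.png',cv2.resize(T[130:280,150:390],None,fx=3.3,fy=3.3,interpolation=cv2.INTER_CUBIC))
cv2.imwrite('pics/s1.png',cv2.resize(S[90:260,80:330],None,fx=3.2,fy=3.2,interpolation=cv2.INTER_CUBIC))
cv2.imwrite('pics/s2.png',cv2.resize(S[220:360,170:350],None,fx=4,fy=4,interpolation=cv2.INTER_CUBIC))
```

```text
purple top [([314.4, 92.9], [312, 86, 6, 14, 61]), ([322.5, 93.7], [320, 87, 6, 14, 62]), ([330.4, 94.7], [328, 88, 6, 14, 61]), ([338.3, 95.6], [335, 89, 7, 14, 63]), ([346.4, 96.6], [343, 90, 7, 14, 65]), ([354.3, 97.5], [351, 91, 7, 14, 65]), ([313.3, 104.0], [311, 101, 6, 7, 33]), ([321.3, 105.0], [319, 102, 6, 7, 35]), ([329.4, 106.0], [327, 103, 6, 7, 34]), ([337.3, 106.8], [335, 104, 6, 7, 32]), ([345.3, 107.9], [343, 105, 6, 7, 33]), ([353.4, 108.8], [351, 106, 6, 7, 32]), ([322.2, 189.6], [320, 187, 6, 6, 23]), ([358.0, 192.7], [356, 190, 6, 6, 23])]
purple side [([386.8, 221.1], [360, 197, 55, 50, 1348]), ([285.6, 255.9], [283, 250, 7, 13, 72]), ([312.6, 290.5], [309, 284, 8, 14, 80])]
yel top [([229.4, 89.6], [227, 87, 6, 6, 30]), ([205.4, 92.0], [203, 89, 6, 6, 28]), ([213.4, 91.2], [211, 89, 6, 6, 28]), ([221.3, 90.3], [219, 88, 6, 6, 28]), ([189.7, 93.7], [187, 91, 6, 6, 28]), ([197.5, 93.0], [195, 91, 6, 5, 26]), ([222.0, 97.8], [219, 95, 7, 6, 30]), ([230.0, 97.0], [227, 94, 7, 7, 32]), ([206.3, 99.6], [204, 97, 6, 6, 32]), ([214.3, 98.6], [212, 96, 6, 6, 32]), ([190.
[... 813 characters left out ...]
, [267, 120, 14, 15, 165]), ([264.0, 160.8], [261, 153, 7, 16, 67])]
red side [([222.8, 93.4], [218, 90, 10, 8, 66]), ([266.8, 141.4], [257, 136, 21, 12, 200]), ([313.1, 203.5], [305, 197, 17, 15, 199]), ([487.1, 338.9], [449, 288, 63, 96, 4035])]
red2 top []
red2 side []
blue top [([0.3, 139.7], [0, 136, 2, 10, 15]), ([44.0, 247.0], [0, 214, 87, 70, 5682]), ([315.8, 249.7], [290, 240, 53, 21, 671]), ([202.4, 271.1], [194, 261, 18, 21, 97]), ([6.5, 281.0], [0, 281, 14, 1, 14]), ([41.5, 282.0], [15, 282, 54, 1, 54])]
blue side [([147.0, 42.2], [136, 37, 23, 12, 179]), ([82.4, 130.3], [42, 99, 90, 68, 3234]), ([123.6, 231.6], [110, 229, 29, 6, 105]), ([214.7, 306.4], [191, 272, 47, 71, 1142])]
```

View pics/t1.png

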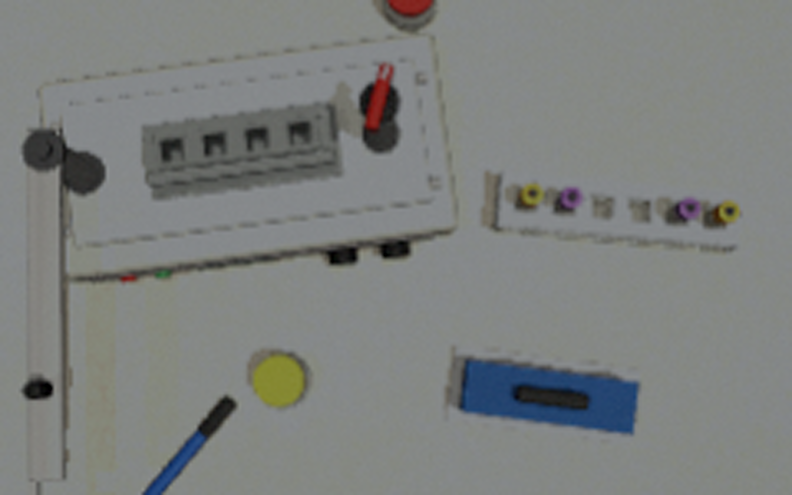

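View pics/s1.png

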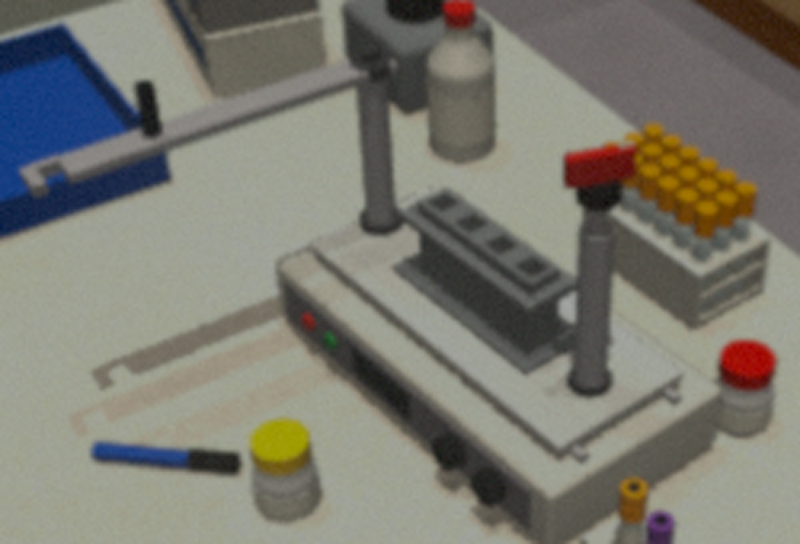

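View pics/s2.png

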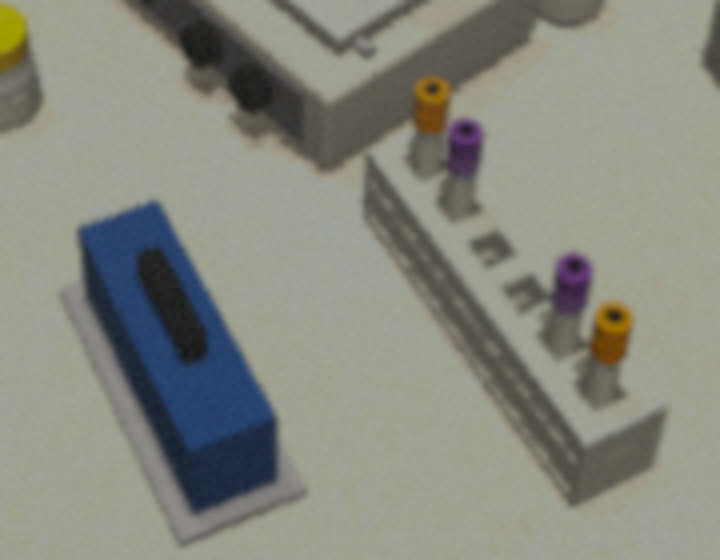

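Run:
```python
from h import *
t=snap('top');s=snap('side')
print('caps z.10', {n:onz(t,uv,.111).round(4).tolist() for n,uv in dict(y1=(310.4,188.6),p1=(322.2,189.6),p2=(358,192.7),y2=(370.2,193.7)).items()})
print('side p1 tri',tri(t,(322.2,189.6),s,(286,252)),tri(t,(358,192.7),s,(313,287)))
print('nut',tri(t,(264,160.8),s,(266.8,141.4)))
cr=lambda x,y:(150+x/3.3,130+y/3.3)
sr=lambda x,y:(80+x/3.2,90+y/3.2)
for a in((172,149),(215,143),(258,137),(300,131)): print('cell',onz(t,cr(*a),.146).round(4))
for a in ((142,126),(330,104),(339,152),(146,172)): print('tubcorner',onz(t,cr(*a),.146).round(4))
print('tri cell0/3',tri(t,cr(300,131),s,sr(537,265)),tri(t,cr(172,149),s,sr(443,202)))
print('pivot',tri(t,cr(45,149),s,sr(375,66)), 'grip top',tri(t,cr(37,388),s,sr(147,84)))
sc=lambda x,y:(170+x/4,220+y/4)
print('cover rib',tri(t,cr(551,398),s,sc(173,303)))
for a in((516,393),(588,400)): print('rib end',onz(t,cr(*a),.082).round(4))
for a in((465,358),(638,381),(634,433),(460,408)): print('hood corner',onz(t,cr(*a),.062).round(4))
```

```text
caps z.10 {'y1': [0.6153, -0.151, 0.111], 'p1': [0.6125, -0.1825, 0.111], 'p2': [0.604, -0.278, 0.111], 'y2': [0.6012, -0.3107, 0.111]}
side p1 tri (array([ 0.61184605, -0.1821697 ,  0.10867626]), np.float64(0.002151750227472001)) (array([ 0.60321801, -0.27820578,  0.10576259]), np.float64(0.002941520251658504))
nut (array([ 0.66562314, -0.02860946,  0.26468383]), np.float64(0.00021020830277876143))
cell [0.6478 0.1337 0.146 ]
cell [0.6525 0.0996 0.146 ]
cell [0.6571 0.0656 0.146 ]
cell [0.6618 0.0324 0.146 ]
tubcorner [0.6663 0.1578 0.146 ]
tubcorner [0.6832 0.0088 0.146 ]
tubcorner [0.645  0.0016 0.146 ]
tubcorner [0.6296 0.1541 0.146 ]
tri cell0/3 (array([0.6616616 , 0.03254727, 0.14564672]), np.float64(0.0003645987285282085)) (array([0.6466124 , 0.13454943, 0.14494219]), np.float64(0.003061873121036931))
pivot (array([0.63794046, 0.21748593, 0.22328086]), np.float64(0.0004239282480012647)) grip top (array([0.46185379, 0.20998964, 0.27005773]), np.float64(0.0028026491635514076))
cover rib (array([ 0.4491008 , -0.17058656,  0.07128478]), np.float64(0.0012412231032706824))
rib end [ 0.4542 -0.1411  0.082 ]
rib end [ 0.4483 -0.2     0.082 ]
hood corner [ 0.4827 -0.1006  0.062 ]
hood corner [ 0.4631 -0.2445  0.062 ]
hood corner [ 0.4201 -0.2405  0.062 ]
hood corner [ 0.4413 -0.0962  0.062 ]
```

Two purple tubes are confirmed: the outer pair of caps is 160 mm apart, as it should be. The cells are 102 mm apart end to end, and the tub, pivot and nut lie on one line, consistent with the given sizes. Next I'll move above the rack.

Run:
```python
from h import *
mv([.6122,-.1823,.30],-.088)
```

```text
shift [ 0.5328 -0.2726 -0.0775] [-2.000e-04 -1.000e-04 -1.188e+00]
```

Emit:
step_arm(increments=[[[0.0, 0.0, -0.05], [0, 0, -0.1]], [[0.03, -0.015, -0.08], [0, 0, -0.2]], [[0.07, -0.035, -0.08], [0, 0, -0.32]], [[0.11, -0.055, -0.08], [0, 0, -0.45]], [[0.15, -0.075, -0.08], [0, 0, -0.58]]], hand=-1)

```text
time: 0.85
ee_pos: [0.3044, -0.4814, 0.3027]
eef_rot: [0.905, 0.426, 0.0, 0.0]
ft_force: [0.6, -0.7, 0.2]
width: 0.0872
```

Run:
```python
from h import *
st();mv([.6122,-.1823,.30],-.088)
```

```text
t 0.85 p [ 0.3044 -0.4814  0.3027] q [9.048e-01 4.258e-01 0.000e+00 2.000e-04] F [ 0.6 -0.7  0.2] w 0.0872
shift [0.4266 0.0466 0.0027] [ 4.00e-04  3.00e-04 -6.03e-01]
```

Emit:
step_arm(increments=[[[0.05, 0.006, 0.0], [0, 0, -0.1]], [[0.1, 0.011, 0.0], [0, 0, -0.2]], [[0.15, 0.016, 0.0], [0, 0, -0.32]], [[0.2, 0.022, 0.0], [0, 0, -0.45]], [[0.25, 0.028, 0.0], [0, 0, -0.58]]])

```text
time: 1.35
ee_pos: [0.4841, -0.3072, 0.303]
eef_rot: [0.744, 0.669, -0.0, 0.001]
ft_force: [1.2, -0.4, 0.4]
width: 0.0871
```

Run:
```python
from h import *
st();mv([.6122,-.1823,.22],-.088)
```

```text
t 1.35 p [ 0.4841 -0.3072  0.303 ] q [ 7.435e-01  6.687e-01 -1.000e-04  6.000e-04] F [ 1.2 -0.4  0.4] w 0.0871
shift [0.1378 0.1142 0.083 ] [ 0.0007  0.0009 -0.0179]
```

Emit:
step_arm(increments=[[[0.035, 0.03, 0.0], [0, 0, -0.018]], [[0.07, 0.06, 0.02], [0, 0, -0.018]], [[0.105, 0.088, 0.04], [0, 0, -0.018]], [[0.138, 0.114, 0.06], [0, 0, -0.018]], [[0.138, 0.114, 0.083], [0.0007, 0.0009, -0.018]]], hand=-0.4)

```text
time: 1.85
ee_pos: [0.6153, -0.1749, 0.2191]
eef_rot: [0.735, 0.678, 0.002, -0.001]
ft_force: [-0.9, -0.4, -0.3]
width: 0.0622
```

Run:
```python
from h import *
st();mv([.6122,-.1823,.08],-.088)
snap('wrist','w1.png');c=snap('side')
cv2.imwrite('pics/s3.png',cv2.resize(c['pixels'][150:350,170:370],None,fx=3,fy=3,interpolation=cv2.INTER_CUBIC))
```

```text
t 1.85 p [ 0.6153 -0.1749  0.2191] q [ 0.7346  0.6785  0.0019 -0.0008] F [-0.9 -0.4 -0.3] w 0.0622
shift [-0.0082 -0.0027  0.139 ] [ 0.0014 -0.0039  0.0086]
```

View pics/w1.png

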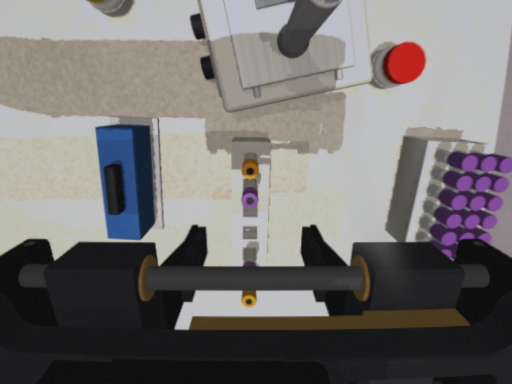

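View pics/s3.png

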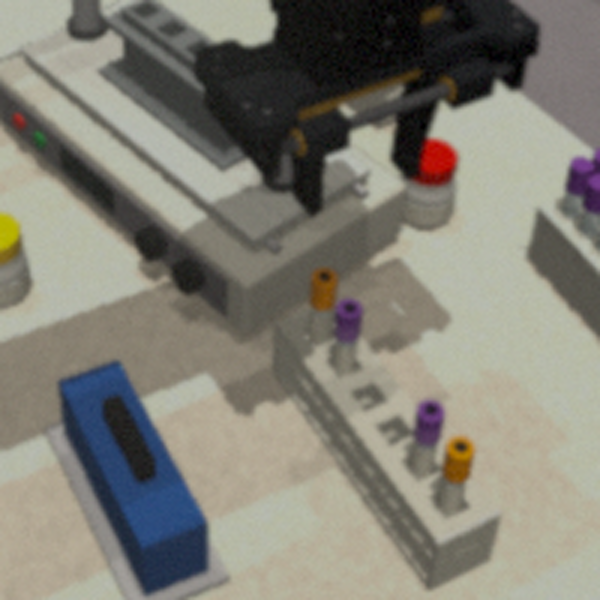

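The wrist view shows the target purple cap at (250,199), the yellow one beyond it at (250,170), and the other two near (249,270) and (249,298). I'll cross-check p1 with the wrist camera.

Run:
```python
from h import *
c=snap('wrist');t=snap('top')
for b in blobs(c,(125,80,50),(160,255,255),20)[:8]: 
    if abs(b[0][0]-250)<30: print('p',b,onz(c,b[0],.108).round(4))
for b in blobs(c,(8,120,90),(35,255,255),20): 
    if abs(b[0][0]-250)<30: print('y',b,onz(c,b[0],.108).round(4))
st();mv([.6122,-.1823,.08],-.088)
```

```text
p (array([254. , 192.7]), [247, 183, 15, 21, 221]) [ 0.6116 -0.1834  0.108 ]
p (array([253.6, 262.5]), [248, 259, 12, 7, 67]) [ 0.604 -0.266  0.108]
y (array([254.3, 163. ]), [246, 153, 17, 21, 233]) [ 0.6146 -0.1523  0.108 ]
y (array([253.3, 296.4]), [247, 291, 14, 13, 145]) [ 0.5996 -0.3121  0.108 ]
t 2.05 p [ 0.6116 -0.1832  0.2204] q [ 7.379e-01  6.749e-01 -4.000e-04 -0.000e+00] F [-0.3 -0.5  0.3] w 0.0608
shift [0.001  0.0006 0.1404] [-0.0006  0.0005 -0.0012]
```

Emit:
step_arm(increments=[[[0.0, 0, 0.05], [0, 0, 0]], [[0.0, 0, 0.1], [0, 0, 0]], [[0.0005, 0.0004, 0.14], [0, 0, 0]], [[0.0005, 0.0004, 0.14], [0, 0, 0]], [[0.0005, 0.0004, 0.14], [0, 0, 0]]], hand=-0.4)

```text
time: 2.55
ee_pos: [0.6126, -0.184, 0.0827]
eef_rot: [0.738, 0.674, -0.0, 0.001]
ft_force: [-0.8, 0.8, 0.5]
width: 0.0605
```

Emit:
step_arm(increments=[[[0, 0, 0], [0, 0, 0]], [[0, 0, 0], [0, 0, 0]], [[0, 0, 0], [0, 0, 0]], [[0, 0, 0], [0, 0, 0]], [[0, 0, 0], [0, 0, 0]]], hand=1, grip_force=15)

```text
time: 3.05
ee_pos: [0.6127, -0.184, 0.083]
eef_rot: [0.738, 0.674, 0.0, 0.001]
ft_force: [0.3, 0.8, -0.1]
width: 0.0287
```

Run:
```python
from h import *
st();c=snap('side')
cv2.imwrite('pics/s4.png',cv2.resize(c['pixels'][150:350,170:370],None,fx=3,fy=3,interpolation=cv2.INTER_CUBIC))
```

```text
t 3.05 p [ 0.6127 -0.184   0.083 ] q [0.7385 0.6743 0.     0.0009] F [ 0.3  0.8 -0.1] w 0.0287
```

View pics/s4.png

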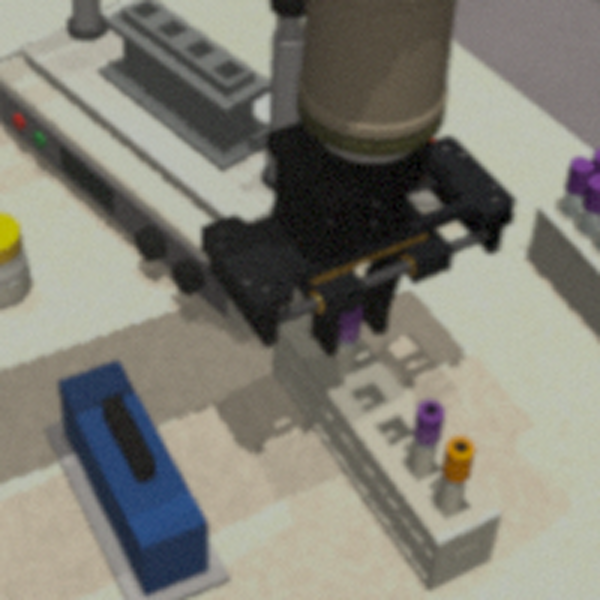

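The cap is between the fingers, which are still closing (28.7 mm).

Emit:
step_arm(increments=[[[0, 0, 0], [0, 0, 0]], [[0, 0, 0], [0, 0, 0]], [[0, 0, 0], [0, 0, 0]], [[0, 0, 0], [0, 0, 0]], [[0, 0, 0], [0, 0, 0]]], hand=1, grip_force=15)

```text
time: 3.6
ee_pos: [0.6126, -0.184, 0.0828]
eef_rot: [0.738, 0.674, -0.0, 0.001]
ft_force: [-0.2, 0.3, -0.2]
width: 0.0174
```

Emit:
step_arm(increments=[[[0, 0, -0.02], [0, 0, 0]], [[0, 0, -0.06], [0, 0, 0]], [[0, 0, -0.11], [0, 0, 0]], [[0, 0, -0.16], [0, 0, 0]], [[0, 0, -0.21], [0, 0, 0]]])

```text
time: 4.1
ee_pos: [0.612, -0.1836, 0.2949]
eef_rot: [0.738, 0.674, 0.0, 0.001]
ft_force: [1.8, -0.2, -0.0]
width: 0.0174
```

Run:
```python
from h import *
st();mv([.6525,.0996,.36],.137);c=snap('side')
cv2.imwrite('pics/s5.png',cv2.resize(c['pixels'][50:250,200:400],None,fx=3,fy=3,interpolation=cv2.INTER_CUBIC))
```

```text
t 4.1 p [ 0.612  -0.1836  0.2949] q [0.7384 0.6743 0.     0.0009] F [ 1.8 -0.2 -0. ] w 0.0174
shift [ 0.2856  0.0148 -0.0654] [ 0.0011  0.0013 -0.2277]
```

View pics/s5.png

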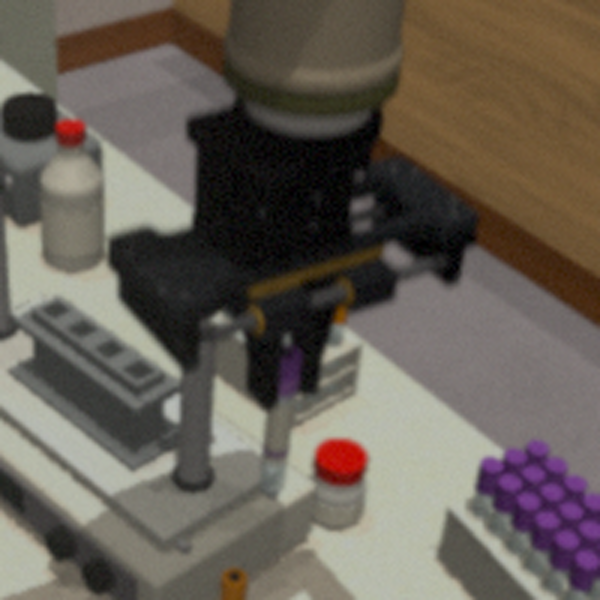

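The tube is lifted and hangs upright. I'll carry it high over the nut to cell 2.

Emit:
step_arm(increments=[[[0.0, 0, -0.045], [0, 0, 0]], [[0.02, 0.001, -0.08], [0, 0, -0.04]], [[0.07, 0.004, -0.08], [0, 0, -0.1]], [[0.12, 0.007, -0.08], [0, 0, -0.16]], [[0.17, 0.01, -0.08], [0, 0, -0.2277]]])

```text
time: 4.65
ee_pos: [0.6388, -0.0138, 0.3843]
eef_rot: [0.657, 0.754, 0.003, 0.006]
ft_force: [1.4, 0.5, 0.2]
width: 0.018
```

Run:
```python
from h import *
st();mv([.6525,.0996,.25],.137)
```

```text
t 4.65 p [ 0.6388 -0.0138  0.3843] q [0.6565 0.7543 0.0025 0.0062] F [1.4 0.5 0.2] w 0.018
shift [0.1112 0.0276 0.134 ] [0.0119 0.0061 0.0014]
```

Emit:
step_arm(increments=[[[0.04, 0.01, 0.0], [0.011, 0.006, 0]], [[0.08, 0.02, 0.0], [0.011, 0.006, 0]], [[0.111, 0.0276, 0.04], [0.0119, 0.0061, 0.0014]], [[0.111, 0.0276, 0.08], [0.0119, 0.0061, 0.0014]], [[0.111, 0.0276, 0.12], [0.0119, 0.0061, 0.0014]]])

```text
time: 5.15
ee_pos: [0.652, 0.1013, 0.2624]
eef_rot: [0.656, 0.755, 0.0, -0.0]
ft_force: [0.3, -0.7, 0.3]
width: 0.0174
```

Emit:
step_arm(increments=[[[0, 0, 0], [0, 0, 0]], [[0, 0, 0], [0, 0, 0]]])

```text
time: 5.35
ee_pos: [0.6519, 0.1013, 0.263]
eef_rot: [0.656, 0.755, 0.0, -0.0]
ft_force: [-0.2, 0.4, 0.9]
width: 0.0171
```

Run:
```python
from h import *
st();mv([.6525,.0996,.25],.137);c=snap('side')
cv2.imwrite('pics/s6.png',cv2.resize(c['pixels'][50:250,150:350],None,fx=3,fy=3,interpolation=cv2.INTER_CUBIC))
snap('wrist','w6.png')
```

```text
t 5.35 p [0.6519 0.1013 0.263 ] q [ 6.560e-01  7.548e-01  1.000e-04 -3.000e-04] F [-0.2  0.4  0.9] w 0.0171
shift [-0.0018  0.0004  0.013 ] [-0.0003 -0.0006  0.0028]
```

View pics/s6.png

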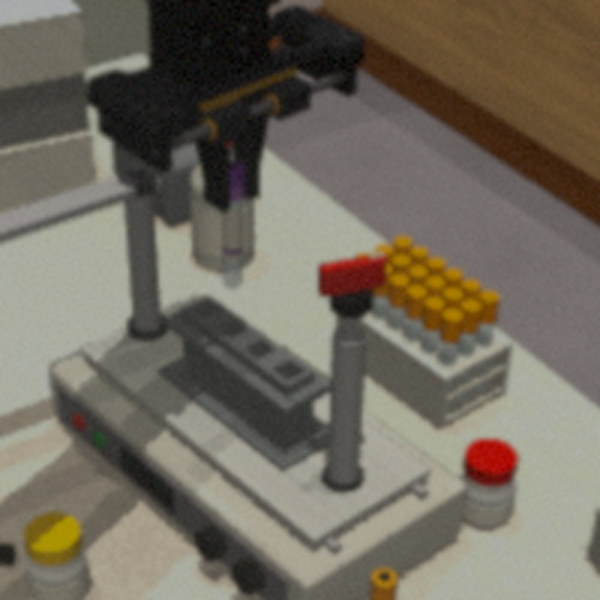

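View pics/w6.png

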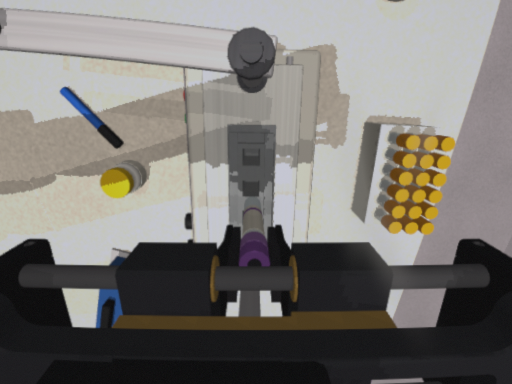

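The wrist view shows the tube foot near (253,212) and the cells at about (251,157) and (251,188). I'll compare the foot with its expected projection and re-measure the cells from this view.

Run:
```python
from h import *
c=snap('wrist');p=np.array(r.read_state()['ee_pos'])
zf=p[2]-.077
print('foot proj',proj(c,[p[0],p[1],zf]))
for n,q in dict(c3=(.6478,.1337),c2=(.6525,.0996),c1=(.6571,.0656)).items(): print(n,proj(c,[*q,.146]).round(1))
for uv in((234,125),(276,125)): print('tub edge',onz(c,uv,.146).round(4))
im=cv2.resize(c['pixels'][110:290,195:315],None,fx=5,fy=5,interpolation=cv2.INTER_CUBIC);im=im[:600]
cv2.imwrite('pics/w7.png',im)
s=snap('side')
for zz in(.19,): print('side foot',proj(s,[p[0],p[1],zf]), proj(s,[p[0],p[1],p[2]]))
```

```text
foot proj [252.55163674 199.91288514]
c3 [251.8 157. ]
c2 [251.8 188.7]
c1 [251.8 218.3]
tub edge [0.6257 0.1633 0.146 ]
tub edge [0.6675 0.1691 0.146 ]
side foot [228.29811897 143.81063398] [227.72588026 114.72034964]
```

View pics/w7.png

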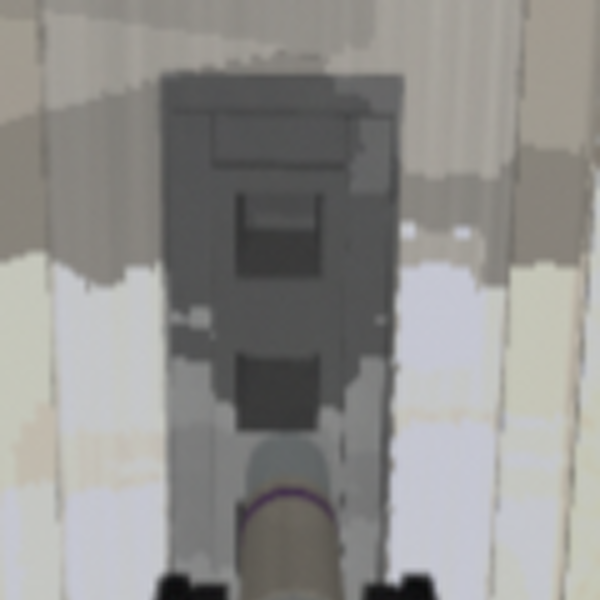

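In the wrist view the foot lines up with the TCP, and the cells sit about 1.2 mm toward the tub's -x side of my first estimate. I'll correct for that and descend.

Run:
```python
from h import *
c=snap('wrist')
for uv in((250.8,157.2),(250.6,188.4)): print(onz(c,uv,.146).round(4))
mv([.6512,.0994,.2],.137)
```

```text
[0.6468 0.1333 0.146 ]
[0.6511 0.0998 0.146 ]
shift [-0.0019 -0.002   0.0645] [ 0.0033 -0.0006  0.0024]
```

Emit:
step_arm(increments=[[[-0.002, -0.002, 0.015], [0.001, 0, 0.002]], [[-0.002, -0.002, 0.025], [0.001, 0, 0.002]], [[-0.002, -0.002, 0.035], [0.001, 0, 0.002]], [[-0.002, -0.002, 0.035], [0.001, 0, 0.002]]])

```text
time: 6.0
ee_pos: [0.6503, 0.0989, 0.2272]
eef_rot: [0.657, 0.754, -0.0, -0.001]
ft_force: [0.5, 0.1, -0.4]
width: 0.0171
```

Run:
```python
from h import *
st()
c=snap('wrist');s=snap('side');mv([.6512,.0997,.161],.137)
im=cv2.resize(c['pixels'][110:290,195:315],None,fx=5,fy=5,interpolation=cv2.INTER_CUBIC);im=im[:600]
im2=cv2.resize(s['pixels'][90:210,180:280],None,fx=5,fy=5,interpolation=cv2.INTER_CUBIC)
cv2.imwrite('pics/w8.png',im);cv2.imwrite('pics/s8.png',im2)
```

```text
t 6.0 p [0.6503 0.0989 0.2272] q [ 6.569e-01  7.540e-01 -2.000e-04 -5.000e-04] F [ 0.5  0.1 -0.4] w 0.0171
shift [0.0004 0.0001 0.0682] [ 0.0016 -0.0007  0.0004]
```

View pics/w8.png

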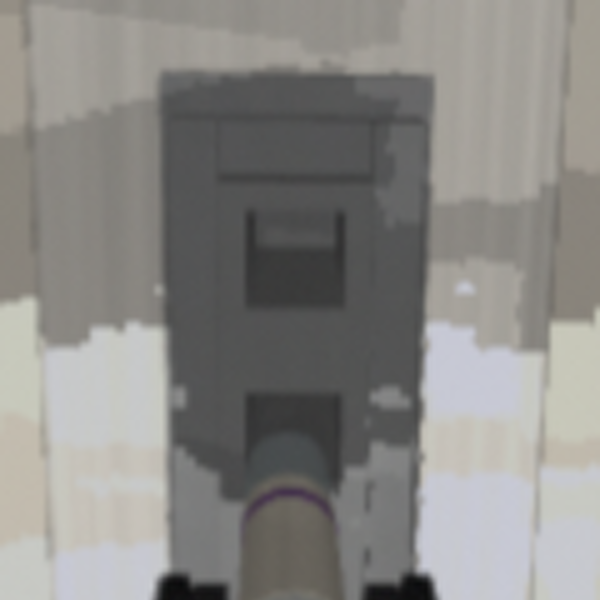

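View pics/s8.png

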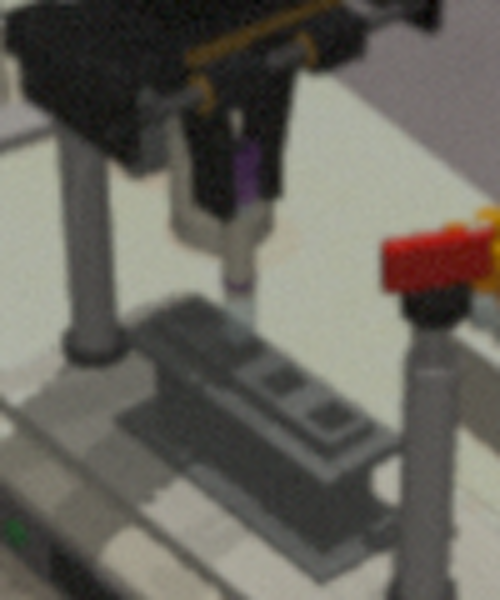

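Run:
```python
from h import *
st();c=snap('wrist');p=np.array(r.read_state()['ee_pos'])
print(p.round(4))
cv2.imwrite('pics/w9.png',cv2.resize(c['pixels'][140:240,210:300],None,fx=6,fy=6,interpolation=cv2.INTER_CUBIC))
f=lambda x,y:(195+x/5,110+y/5)
# cell3 from w8 picture
print('cell3',onz(c,f(295,258),.146).round(4),'foot expected px',((proj(c,[p[0],p[1],p[2]-.0768])-[195,110])*5).round(),'c2 px',((proj(c,[.6511,.0997,.146])-[195,110])*5).round())
```

```text
t 6.1 p [0.651  0.0992 0.2292] q [6.569e-01 7.540e-01 9.000e-04 2.000e-04] F [ 0.  -0.4  0.2] w 0.0176
[0.6512 0.0994 0.2297]
cell3 [0.6476 0.1337 0.146 ] foot expected px [289. 450.] c2 px [289. 436.]
```

Emit:
step_arm(increments=[[[0.0005, 0.0007, 0.01], [0, 0, 0]], [[0.0005, 0.0007, 0.02], [0, 0, 0]], [[0.0005, 0.0007, 0.03], [0, 0, 0]], [[0.0005, 0.0007, 0.03], [0, 0, 0]]])

```text
time: 6.55
ee_pos: [0.651, 0.0998, 0.1973]
eef_rot: [0.657, 0.754, 0.0, -0.001]
ft_force: [-0.3, 0.7, -0.5]
width: 0.0175
```

Run:
```python
from h import *
st()
c=snap('wrist');s=snap('side');st();mv([.6518,.0999,.161],.137)
im=cv2.resize(c['pixels'][110:290,195:315],None,fx=5,fy=5,interpolation=cv2.INTER_CUBIC);im=im[:600]
im2=cv2.resize(s['pixels'][90:210,180:280],None,fx=5,fy=5,interpolation=cv2.INTER_CUBIC)
cv2.imwrite('pics/s10.png',np.hstack([im2,im])[:, :])
```

```text
t 6.55 p [0.651  0.0998 0.1973] q [ 6.568e-01  7.541e-01  0.000e+00 -5.000e-04] F [-0.3  0.7 -0.5] w 0.0175
t 6.65 p [0.6517 0.1    0.1992] q [6.568e-01 7.540e-01 9.000e-04 2.000e-04] F [0.1 0.3 0.2] w 0.0174
shift [-0.0002  0.      0.0382] [ 0.0016 -0.0009  0.0006]
```

View pics/s10.png

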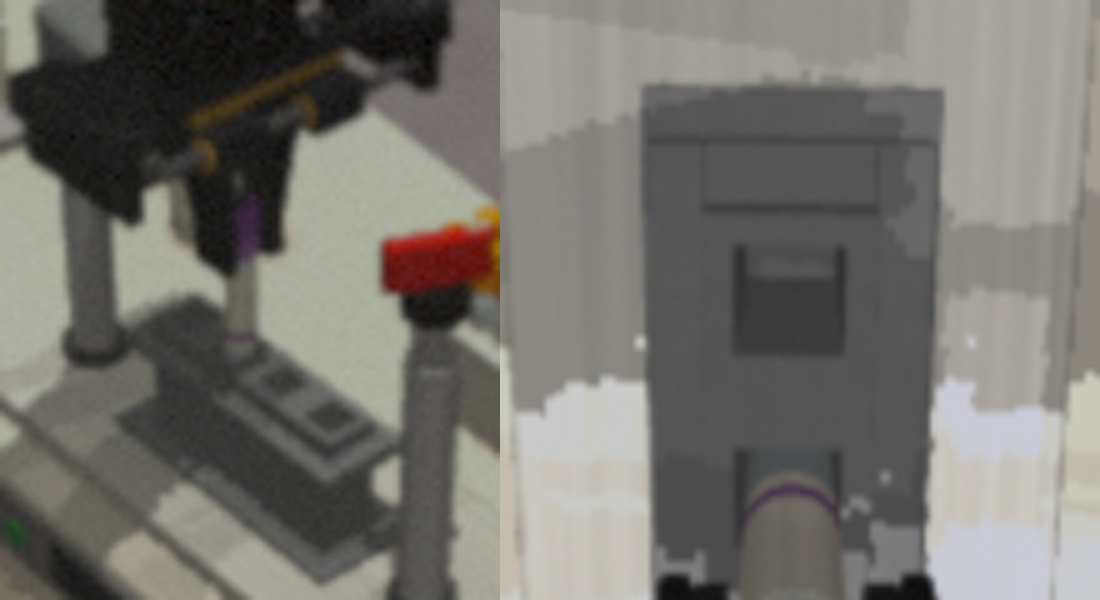

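The tube is entering the cell with no contact force, so I'll lower it to the bottom.

Emit:
step_arm(increments=[[[0, 0, 0.012], [0, 0, 0]], [[0, 0, 0.024], [0, 0, 0]], [[0, 0, 0.036], [0, 0, 0]], [[0, 0, 0.038], [0, 0, 0]], [[0, 0, 0.038], [0, 0, 0]]])

```text
time: 7.15
ee_pos: [0.6514, 0.1, 0.1602]
eef_rot: [0.657, 0.754, 0.001, -0.0]
ft_force: [-0.8, 0.9, -1.7]
width: 0.0176
```

Emit:
step_arm(increments=[[[0, 0, 0], [0, 0, 0]], [[0, 0, 0], [0, 0, 0]], [[0, 0, 0], [0, 0, 0]], [[0, 0, 0], [0, 0, 0]], [[0, 0, 0], [0, 0, 0]]], hand=0.2)

```text
time: 7.65
ee_pos: [0.6515, 0.1, 0.1602]
eef_rot: [0.657, 0.754, 0.001, -0.0]
ft_force: [0.9, -0.6, 0.4]
width: 0.0345
```

Run:
```python
from h import *
st()
```

```text
t 7.65 p [0.6515 0.1    0.1602] q [ 6.568e-01  7.541e-01  6.000e-04 -1.000e-04] F [ 0.9 -0.6  0.4] w 0.0345
```

Emit:
step_arm(increments=[[[0, 0, -0.04], [0, 0, 0]], [[0, 0, -0.09], [0, 0, 0]], [[0, 0, -0.14], [0, 0, 0]], [[0, 0, -0.19], [0, 0, 0]], [[0, 0, -0.22], [0, 0, 0]]], hand=-0.4)

```text
time: 8.15
ee_pos: [0.6516, 0.1, 0.385]
eef_rot: [0.657, 0.754, 0.003, 0.001]
ft_force: [0.6, 0.6, -0.4]
width: 0.0593
```

Run:
```python
from h import *
st();mv([.6034,-.2785,.3],-.088)
s=snap('side');t=snap('top');c=snap('wrist','w11.png')
im2=cv2.resize(s['pixels'][60:180,170:290],None,fx=5,fy=5,interpolation=cv2.INTER_CUBIC)
cv2.imwrite('pics/s11.png',im2)
print([b for b in blobs(s,(125,80,50),(160,255,255),12)])
```

```text
t 8.15 p [0.6516 0.1    0.385 ] q [0.6569 0.754  0.0025 0.0013] F [ 0.6  0.6 -0.4] w 0.0593
shift [-0.3684 -0.1     0.0839] [ 0.0053 -0.002   0.2254]
[(array([226.5, 148. ]), [224, 144, 6, 10, 48]), (array([386.6, 221.1]), [360, 197, 55, 50, 1353]), (array([312.6, 290.3]), [309, 284, 8, 14, 82])]
```

View pics/s11.png

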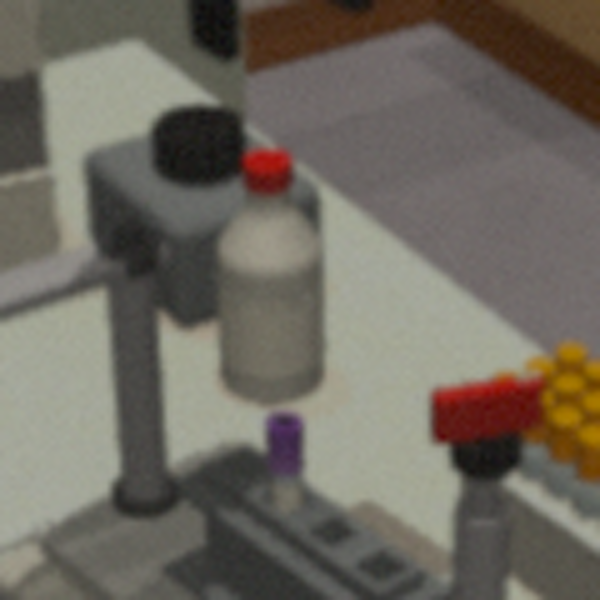

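View pics/w11.png

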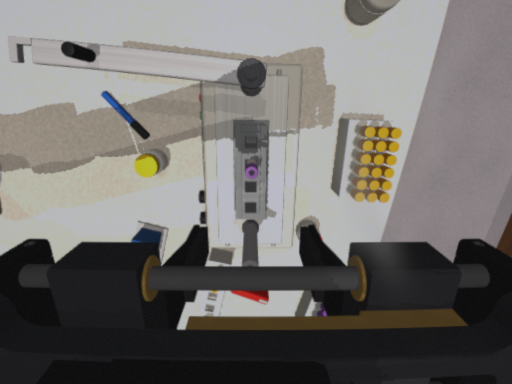

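The first tube stands in cell 2 (cap at about (285,440) in the side crop, foot hidden in the cell). Now for the second purple tube.

Emit:
step_arm(increments=[[[-0.048, -0.013, 0.0], [0, 0, 0.05]], [[-0.096, -0.026, 0.0], [0, 0, 0.1]], [[-0.144, -0.039, 0.0], [0, 0, 0.15]], [[-0.192, -0.052, 0.0], [0, 0, 0.2]], [[-0.24, -0.065, 0.0], [0, 0, 0.2254]]])

```text
time: 8.8
ee_pos: [0.6195, -0.1485, 0.3807]
eef_rot: [0.738, 0.675, 0.002, 0.0]
ft_force: [0.5, 0.2, 0.2]
width: 0.0605
```

Run:
```python
from h import *
st();mv([.6034,-.2785,.22],-.088)
```

```text
t 8.8 p [ 0.6195 -0.1485  0.3807] q [7.381e-01 6.747e-01 1.800e-03 2.000e-04] F [0.5 0.2 0.2] w 0.0605
shift [-0.1313 -0.0049  0.1603] [ 0.0027 -0.0024 -0.0018]
```

Emit:
step_arm(increments=[[[-0.04, -0.001, 0.03], [0, 0, 0]], [[-0.08, -0.003, 0.07], [0, 0, 0]], [[-0.12, -0.004, 0.11], [0, 0, 0]], [[-0.131, -0.005, 0.15], [0.002, -0.002, 0]], [[-0.131, -0.005, 0.16], [0.002, -0.002, 0]]], hand=-0.4)

```text
time: 9.3
ee_pos: [0.5993, -0.2814, 0.2135]
eef_rot: [0.74, 0.673, -0.002, -0.004]
ft_force: [-1.2, -0.1, -0.6]
width: 0.0611
```

Emit:
step_arm(increments=[[[0, 0, 0], [0, 0, 0]]])

```text
time: 9.4
ee_pos: [0.5983, -0.2804, 0.211]
eef_rot: [0.74, 0.673, -0.003, -0.006]
ft_force: [-0.2, 0.9, -0.2]
width: 0.0611
```

Run:
```python
from h import *
c=snap('wrist');t=snap('top');st()
for b in blobs(c,(125,80,50),(160,255,255),20)[:8]: 
    if abs(b[0][0]-250)<30: print('p',b,onz(c,b[0],.108).round(4))
for b in blobs(c,(8,120,90),(35,255,255),20): 
    if abs(b[0][0]-250)<30: print('y',b,onz(c,b[0],.108).round(4))
mv([.6034,-.2785,.08],-.088)
```

```text
t 9.5 p [ 0.5994 -0.2804  0.2137] q [ 0.7395  0.6732 -0.0022 -0.004 ] F [0.5 0.2 0.6] w 0.0612
p (array([258.1, 190.6]), [250, 181, 17, 21, 231]) [ 0.6028 -0.2793  0.108 ]
y (array([258.5,  55.1]), [249, 44, 20, 22, 281]) [ 0.6146 -0.1541  0.108 ]
y (array([257.9, 217.8]), [250, 207, 17, 23, 270]) [ 0.5999 -0.3089  0.108 ]
shift [0.002  0.005  0.1337] [-0.0089 -0.0022 -0.0058]
```

Emit:
step_arm(increments=[[[0.0015, 0.004, 0.02], [-0.0089, -0.002, -0.006]], [[0.0015, 0.004, 0.06], [-0.0089, -0.002, -0.006]], [[0.0015, 0.004, 0.1], [-0.0089, -0.002, -0.006]], [[0.0015, 0.004, 0.131], [-0.0089, -0.002, -0.006]], [[0.0015, 0.004, 0.131], [-0.0089, -0.002, -0.006]]])

```text
time: 10.0
ee_pos: [0.6015, -0.2768, 0.0805]
eef_rot: [0.737, 0.676, -0.001, -0.002]
ft_force: [-0.2, -0.4, 0.6]
width: 0.0606
```

Run:
```python
from h import *
st();mv([.6034,-.2787,.083],-.088)
```

```text
t 10.0 p [ 0.6015 -0.2768  0.0805] q [ 7.368e-01  6.761e-01 -5.000e-04 -2.200e-03] F [-0.2 -0.4  0.6] w 0.0606
shift [-0.0018  0.002  -0.0026] [-0.0039 -0.0021  0.0023]
```

Emit:
step_arm(increments=[[[-0.002, 0.002, -0.002], [-0.004, -0.002, 0.002]], [[-0.002, 0.002, -0.002], [-0.004, -0.002, 0.002]], [[-0.002, 0.002, -0.002], [-0.004, -0.002, 0.002]], [[-0.002, 0.002, -0.002], [-0.004, -0.002, 0.002]], [[-0.002, 0.002, -0.002], [-0.004, -0.002, 0.002]]], hand=1)

```text
time: 10.5
ee_pos: [0.6036, -0.2791, 0.0832]
eef_rot: [0.737, 0.675, 0.0, 0.0]
ft_force: [1.2, -0.3, -0.9]
width: 0.0286
```

Emit:
step_arm(increments=[[[0, 0, 0], [0, 0, 0]], [[0, 0, 0], [0, 0, 0]], [[0, 0, 0], [0, 0, 0]], [[0, 0, 0], [0, 0, 0]]])

```text
time: 10.9
ee_pos: [0.6038, -0.2792, 0.0835]
eef_rot: [0.738, 0.675, 0.0, 0.001]
ft_force: [0.4, -0.5, 2.3]
width: 0.0172
```

Emit:
step_arm(increments=[[[0, 0, -0.03], [0, 0, 0]], [[0, 0, -0.08], [0, 0, 0]], [[0, 0, -0.13], [0, 0, 0]], [[0, 0, -0.18], [0, 0, 0]], [[0, 0, -0.23], [0, 0, 0]]])

```text
time: 11.4
ee_pos: [0.603, -0.2789, 0.3155]
eef_rot: [0.737, 0.675, 0.0, 0.001]
ft_force: [0.7, -0.2, 0.5]
width: 0.0175
```

Run:
```python
from h import *
st();mv([.6564,.0662,.385],.137)
```

```text
t 11.4 p [ 0.603  -0.2789  0.3155] q [7.375e-01 6.754e-01 3.000e-04 6.000e-04] F [ 0.7 -0.2  0.5] w 0.0175
shift [ 0.3484  0.023  -0.0696] [ 0.0012  0.0006 -0.2248]
```

Emit:
step_arm(increments=[[[0.0, 0, -0.045], [0, 0, 0]], [[0.04, 0.003, -0.07], [0, 0, -0.05]], [[0.088, 0.006, -0.07], [0, 0, -0.1]], [[0.136, 0.009, -0.07], [0, 0, -0.15]], [[0.184, 0.012, -0.07], [0, 0, -0.2248]]])

```text
time: 11.9
ee_pos: [0.631, -0.0949, 0.3855]
eef_rot: [0.656, 0.754, 0.0, 0.001]
ft_force: [0.7, 0.2, -1.2]
width: 0.0176
```

Run:
```python
from h import *
st();mv([.6563,.0663,.385],.137)
```

```text
t 11.9 p [ 0.631  -0.0949  0.3855] q [6.564e-01 7.544e-01 2.000e-04 8.000e-04] F [ 0.7  0.2 -1.2] w 0.0176
shift [0.1561 0.0474 0.0004] [0.0012 0.0009 0.0018]
```

Emit:
step_arm(increments=[[[0.048, 0.014, 0], [0, 0, 0]], [[0.096, 0.028, 0], [0, 0, 0]], [[0.14, 0.043, 0.0], [0.001, 0.001, 0.002]], [[0.156, 0.0474, 0.04], [0.001, 0.001, 0.002]], [[0.156, 0.0474, 0.08], [0.001, 0.001, 0.002]]])

```text
time: 12.4
ee_pos: [0.6563, 0.0714, 0.3049]
eef_rot: [0.655, 0.756, 0.002, -0.0]
ft_force: [-0.0, -1.2, -0.8]
width: 0.0175
```

Emit:
step_arm(increments=[[[0, 0, 0.03], [0, 0, 0]], [[0, 0, 0.055], [0, 0, 0]], [[0, 0, 0.055], [0, 0, 0]]])

```text
time: 12.7
ee_pos: [0.6547, 0.071, 0.2459]
eef_rot: [0.655, 0.756, -0.001, -0.002]
ft_force: [-0.4, 0.0, -0.5]
width: 0.0175
```

Run:
```python
from h import *
c=snap('wrist');s=snap('side');st();mv([.6563,.0663,.2],.137)
im=cv2.resize(c['pixels'][110:290,195:315],None,fx=5,fy=5,interpolation=cv2.INTER_CUBIC);im=im[:600]
im2=cv2.resize(s['pixels'][90:210,180:280],None,fx=5,fy=5,interpolation=cv2.INTER_CUBIC)
cv2.imwrite('pics/s12.png',np.hstack([im2,im])[:, :])
```

```text
t 12.8 p [0.6565 0.0713 0.2505] q [ 6.548e-01  7.558e-01  1.500e-03 -2.000e-04] F [-0.1  0.1  0.2] w 0.0173
shift [-0.0051 -0.001   0.0505] [ 0.002  -0.0023  0.0059]
```

View pics/s12.png

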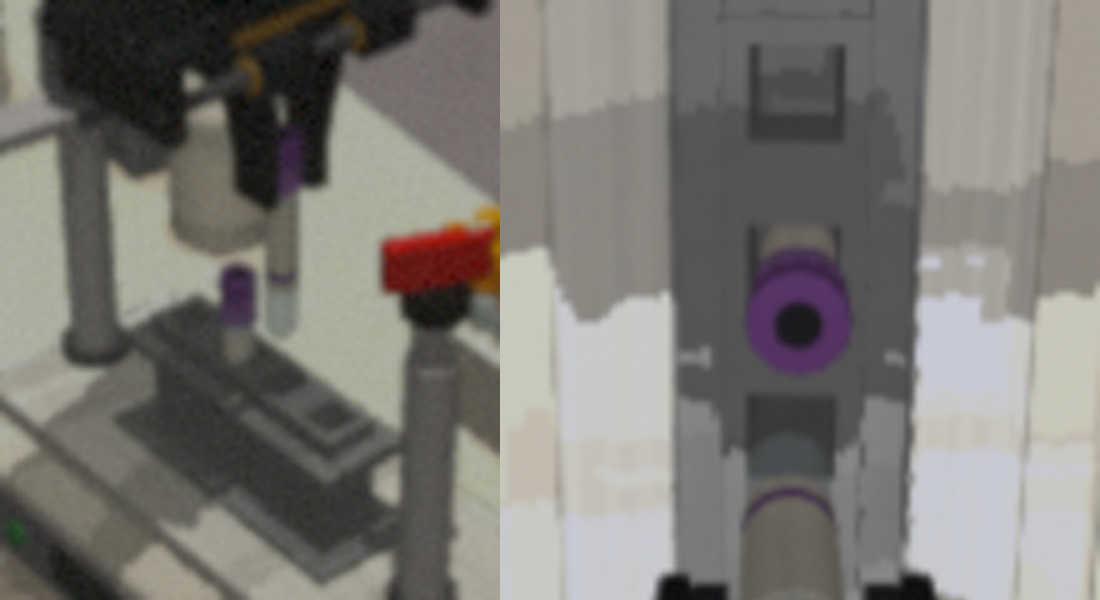

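The foot hangs 17 mm from the standing tube, above its cell at (790,430). I'll apply the 5 mm correction before going in.

Emit:
step_arm(increments=[[[-0.005, -0.001, 0.0], [0.002, -0.002, 0.006]], [[-0.005, -0.001, 0.01], [0.002, -0.002, 0.006]], [[-0.005, -0.001, 0.018], [0.002, -0.002, 0.006]], [[-0.005, -0.001, 0.018], [0.002, -0.002, 0.006]], [[-0.005, -0.001, 0.018], [0.002, -0.002, 0.006]]])

```text
time: 13.3
ee_pos: [0.656, 0.0663, 0.2323]
eef_rot: [0.657, 0.754, -0.0, -0.0]
ft_force: [-0.0, -0.7, 0.2]
width: 0.0176
```

Run:
```python
from h import *
c=snap('wrist');s=snap('side');st();mv([.6563,.0663,.2],.137)
im=cv2.resize(c['pixels'][110:290,195:315],None,fx=5,fy=5,interpolation=cv2.INTER_CUBIC);im=im[:600]
im2=cv2.resize(s['pixels'][90:210,180:280],None,fx=5,fy=5,interpolation=cv2.INTER_CUBIC)
cv2.imwrite('pics/s13.png',np.hstack([im2,im])[:, :])
```

```text
t 13.4 p [0.6563 0.0664 0.2328] q [ 6.570e-01  7.539e-01  2.000e-04 -0.000e+00] F [ 0.1 -0.2 -0.6] w 0.0173
shift [-0.0001 -0.      0.0328] [ 0.0003 -0.0003  0.    ]
```

View pics/s13.png

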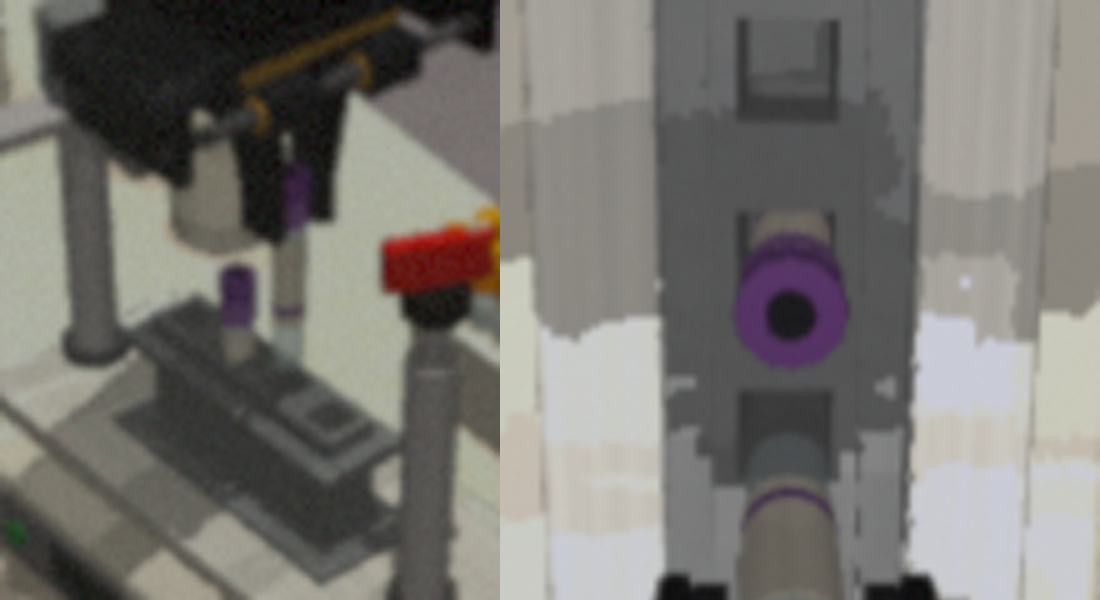

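Emit:
step_arm(increments=[[[0, 0, 0.01], [0, 0, 0]], [[0, 0, 0.02], [0, 0, 0]], [[0, 0, 0.03], [0, 0, 0]], [[0, 0, 0.038], [0, 0, 0]], [[0, 0, 0.038], [0, 0, 0]]])

```text
time: 13.9
ee_pos: [0.6555, 0.0664, 0.1928]
eef_rot: [0.657, 0.754, -0.001, -0.001]
ft_force: [-0.6, -0.3, -0.3]
width: 0.0174
```

Run:
```python
from h import *
st();mv([.6563,.0663,.1612],.137)
```

```text
t 13.9 p [0.6555 0.0664 0.1928] q [ 6.570e-01  7.539e-01 -7.000e-04 -1.000e-03] F [-0.6 -0.3 -0.3] w 0.0174
shift [-0.0002  0.0008  0.0316] [-0.0023 -0.0007  0.0002]
```

Emit:
step_arm(increments=[[[0, 0.0007, 0.012], [0, 0, 0]], [[0, 0.0007, 0.022], [0, 0, 0]], [[0, 0.0007, 0.031], [0, 0, 0]], [[0, 0.0007, 0.031], [0, 0, 0]], [[0, 0.0007, 0.031], [0, 0, 0]]])

```text
time: 14.4
ee_pos: [0.6559, 0.0664, 0.1612]
eef_rot: [0.657, 0.754, -0.001, -0.001]
ft_force: [-0.9, -0.0, -0.3]
width: 0.0175
```

Emit:
step_arm(increments=[[[0, 0, 0], [0, 0, 0]], [[0, 0, 0], [0, 0, 0]], [[0, 0, 0], [0, 0, 0]], [[0, 0, 0], [0, 0, 0]], [[0, 0, 0], [0, 0, 0]]], hand=0.2)

```text
time: 14.9
ee_pos: [0.656, 0.0664, 0.1613]
eef_rot: [0.657, 0.754, -0.001, -0.001]
ft_force: [0.3, 0.1, 0.3]
width: 0.0341
```

Emit:
step_arm(increments=[[[0, 0, -0.04], [0, 0, 0]], [[0, 0, -0.09], [0, 0, 0]], [[0, 0, -0.14], [0, 0, 0]], [[0, 0, -0.19], [0, 0, 0]], [[0, 0, -0.22], [0, 0, 0]]], hand=-0.4)

```text
time: 15.4
ee_pos: [0.6568, 0.0665, 0.386]
eef_rot: [0.657, 0.754, 0.001, 0.0]
ft_force: [0.4, 1.1, -0.2]
width: 0.0591
```

Run:
```python
from h import *
st()
s=snap('side');t=snap('top');c=snap('wrist','w14.png')
cv2.imwrite('pics/s14.png',cv2.resize(s['pixels'][90:350,110:350],None,fx=2.3,fy=2.3,interpolation=cv2.INTER_CUBIC))
cv2.imwrite('pics/t14.png',cv2.resize(t['pixels'][130:280,150:390],None,fx=3.3,fy=3.3,interpolation=cv2.INTER_CUBIC))
```

```text
t 15.4 p [0.6568 0.0665 0.386 ] q [6.571e-01 7.538e-01 9.000e-04 3.000e-04] F [ 0.4  1.1 -0.2] w 0.0591
```

View pics/s14.png

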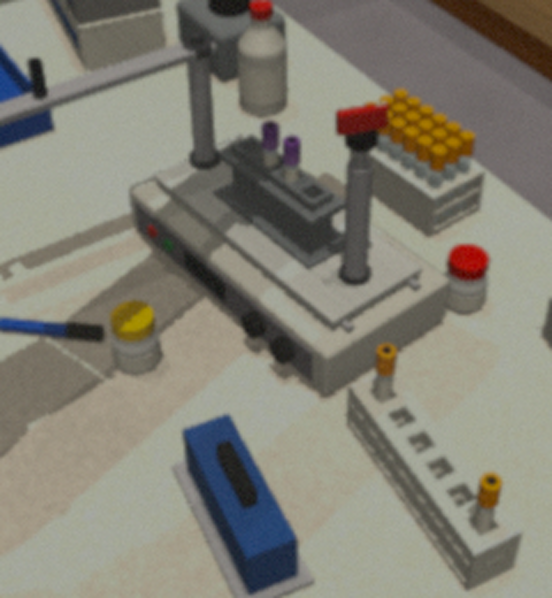

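View pics/t14.png

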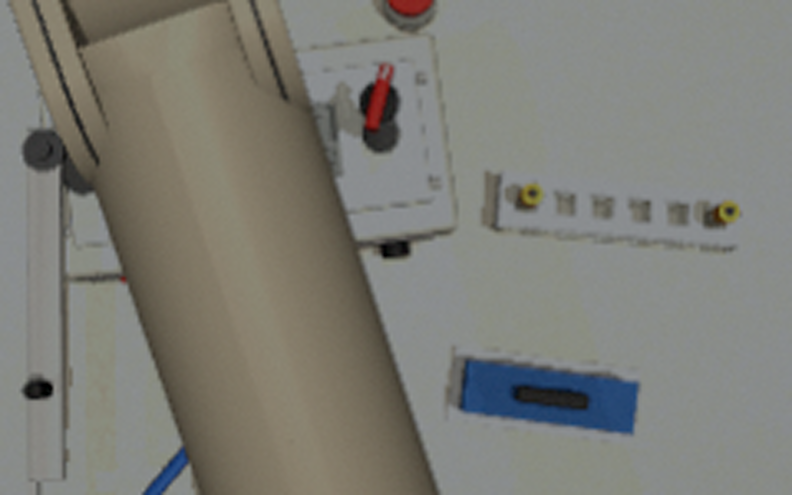

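View pics/w14.png

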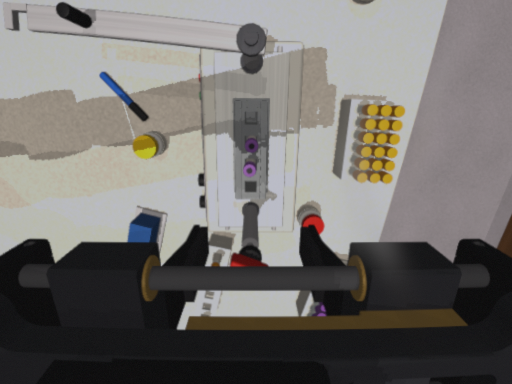

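Both purple tubes are seated in cells 1 and 2, both yellow tubes are undisturbed, and the cover is still at crop (550,398). Now I'll move above the cover.

Run:
```python
from h import *
mv([.4512,-.1705,.386],-.1)
```

```text
shift [-0.2069 -0.2366 -0.0028] [ 0.0012 -0.001   0.2373]
```

Emit:
step_arm(increments=[[[-0.03, -0.035, 0], [0, 0, 0.05]], [[-0.06, -0.07, 0], [0, 0, 0.1]], [[-0.09, -0.105, 0], [0, 0, 0.15]], [[-0.12, -0.14, 0], [0, 0, 0.2]], [[-0.155, -0.175, 0], [0, 0, 0.237]]])

```text
time: 16.05
ee_pos: [0.5032, -0.1115, 0.382]
eef_rot: [0.742, 0.67, 0.0, -0.001]
ft_force: [0.9, -0.6, -0.4]
width: 0.0609
```

Emit:
step_arm(increments=[[[0, 0, 0], [0, 0, 0]], [[0, 0, 0], [0, 0, 0]]])

```text
time: 16.25
ee_pos: [0.5022, -0.1128, 0.3812]
eef_rot: [0.743, 0.669, -0.0, -0.001]
ft_force: [-0.0, -0.1, -0.3]
width: 0.061
```

Run:
```python
from h import *
mv([.4512,-.1705,.23],-.1);snap('wrist','w15.png')
```

```text
shift [-0.0628 -0.0445  0.1512] [-0.0017 -0.0011 -0.0046]
```

Emit:
step_arm(increments=[[[-0.03, -0.02, 0.02], [0, 0, 0]], [[-0.055, -0.04, 0.06], [0, 0, 0]], [[-0.063, -0.0445, 0.1], [-0.0017, -0.001, -0.0046]], [[-0.063, -0.0445, 0.14], [-0.0017, -0.001, -0.0046]], [[-0.063, -0.0445, 0.15], [-0.0017, -0.001, -0.0046]]])

```text
time: 16.8
ee_pos: [0.4505, -0.1674, 0.2269]
eef_rot: [0.74, 0.673, -0.001, -0.003]
ft_force: [-0.6, 0.1, -0.7]
width: 0.0611
```

Emit:
step_arm(increments=[[[0, 0, 0], [0, 0, 0]], [[0, 0, 0], [0, 0, 0]]])

```text
time: 17.0
ee_pos: [0.4515, -0.1664, 0.2278]
eef_rot: [0.739, 0.674, -0.001, -0.003]
ft_force: [0.6, -0.3, 0.0]
width: 0.0609
```

Run:
```python
from h import *
st();mv([.4512,-.1705,.065],-.1);snap('wrist','w16.png')
```

```text
t 17.0 p [ 0.4515 -0.1664  0.2278] q [ 7.390e-01  6.737e-01 -5.000e-04 -3.300e-03] F [ 0.6 -0.3  0. ] w 0.0609
shift [-0.0047  0.001   0.1628] [-0.0056 -0.0036  0.0075]
```

View pics/w16.png

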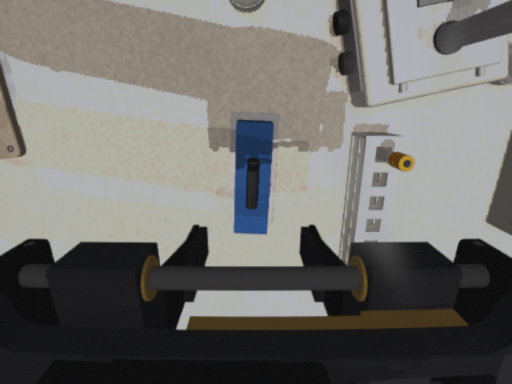

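Run:
```python
from h import *
c=snap('wrist')
im=c['pixels'][100:250,210:300]
cv2.imwrite('pics/w17.png',cv2.resize(im,None,fx=4,fy=4,interpolation=cv2.INTER_CUBIC))
```

```text
(no output)
```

View pics/w17.png

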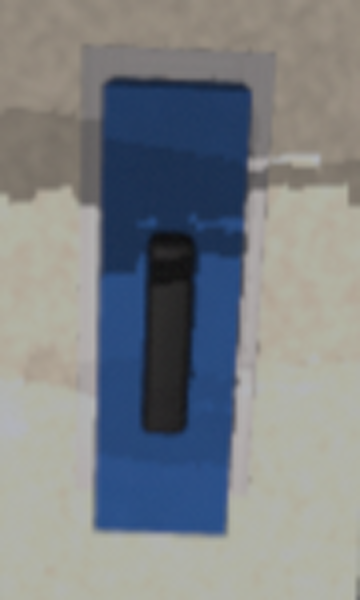

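Run:
```python
from h import *
c=snap('wrist');f=lambda x,y:(210+x/4,100+y/4)
P=np.array([onz(c,f(*a),.062) for a in((105,85),(250,88),(226,533),(94,530))]);print(P.round(4),P.mean(0).round(4))
Q=np.array([onz(c,f(*a),.082) for a in((151,236),(193,237),(186,432),(142,432))]);print(Q.round(4),Q.mean(0).round(4))
for A in(P,Q):
    d=(A[0]+A[1]-A[2]-A[3])/2;print(np.linalg.norm(d),'x axis yaw',np.arctan2(d[1],d[0])-np.pi/2)
st()
mv([*( (P+Q)/2).mean(0)[:2],.065],-.095)
```

```text
[[ 0.4383 -0.0987  0.062 ]
 [ 0.4804 -0.1036  0.062 ]
 [ 0.4619 -0.2454  0.062 ]
 [ 0.4185 -0.2403  0.062 ]] [ 0.4498 -0.172   0.062 ]
[[ 0.4481 -0.1408  0.082 ]
 [ 0.46   -0.1422  0.082 ]
 [ 0.4525 -0.2011  0.082 ]
 [ 0.4393 -0.1999  0.082 ]] [ 0.45  -0.171  0.082]
0.14299338651836307 x axis yaw -0.13453464754297118
0.05954971812412458 x axis yaw -0.13603414315581186
t 17.15 p [ 0.4517 -0.1673  0.2285] q [ 7.395e-01  6.731e-01 -3.000e-04 -2.300e-03] F [ 0.6 -0.3  0.1] w 0.0607
shift [-0.0048 -0.0008  0.1635] [-0.0037 -0.0026  0.0011]
```

The sizes check out (hood 143 x 42 mm, rib 59.5 mm). The centre is at about (0.450, -0.1715) and the x-axis yaw is -0.135.

Run:
```python
from h import *
mv([.4502,-.1713,.066],-.135)
```

```text
shift [-0.0046 -0.0005  0.1625] [-0.0038 -0.0025  0.0411]
```

Emit:
step_arm(increments=[[[-0.0046, -0.0005, 0.03], [-0.0038, -0.0025, 0.041]], [[-0.0046, -0.0005, 0.07], [-0.0038, -0.0025, 0.041]], [[-0.0046, -0.0005, 0.11], [-0.0038, -0.0025, 0.041]], [[-0.0046, -0.0005, 0.14], [-0.0038, -0.0025, 0.041]], [[-0.0046, -0.0005, 0.15], [-0.0038, -0.0025, 0.041]]])

```text
time: 17.65
ee_pos: [0.4493, -0.171, 0.0767]
eef_rot: [0.753, 0.658, -0.001, -0.001]
ft_force: [-1.2, -0.2, 0.1]
width: 0.061
```

Run:
```python
from h import *
st();mv([.4502,-.1713,.066],-.135)
```

```text
t 17.65 p [ 0.4493 -0.171   0.0767] q [ 7.531e-01  6.579e-01 -5.000e-04 -1.300e-03] F [-1.2 -0.2  0.1] w 0.061
shift [-0.0002  0.001   0.0107] [-0.0026 -0.0009  0.0002]
```

Emit:
step_arm(increments=[[[0, 0.001, 0.01], [-0.002, -0.001, 0]], [[0, 0.001, 0.01], [-0.002, -0.001, 0]], [[0, 0.001, 0.01], [-0.002, -0.001, 0]], [[0, 0.001, 0.01], [-0.002, -0.001, 0]], [[0, 0.001, 0.01], [-0.002, -0.001, 0]]], hand=1, grip_force=40)

```text
time: 18.15
ee_pos: [0.4509, -0.1714, 0.0677]
eef_rot: [0.753, 0.658, 0.0, 0.001]
ft_force: [0.3, 0.4, 0.1]
width: 0.029
```

Emit:
step_arm(increments=[[[0, 0, 0], [0, 0, 0]], [[0, 0, 0], [0, 0, 0]], [[0, 0, 0], [0, 0, 0]], [[0, 0, 0], [0, 0, 0]], [[0, 0, 0], [0, 0, 0]]])

```text
time: 18.65
ee_pos: [0.4508, -0.1714, 0.0676]
eef_rot: [0.753, 0.658, -0.0, 0.0]
ft_force: [-2.4, -0.0, -1.2]
width: 0.0136
```

Emit:
step_arm(increments=[[[0, 0, -0.01], [0, 0, 0]], [[0, 0, -0.02], [0, 0, 0]], [[0, 0, -0.03], [0, 0, 0]]])

```text
time: 18.95
ee_pos: [0.451, -0.1714, 0.0988]
eef_rot: [0.753, 0.658, 0.0, 0.001]
ft_force: [0.1, -0.2, -2.0]
width: 0.014
```

Run:
```python
from h import *
st();s=snap('side')
cv2.imwrite('pics/s18.png',cv2.resize(s['pixels'][190:384,110:350],None,fx=3,fy=3,interpolation=cv2.INTER_CUBIC))
```

```text
t 18.95 p [ 0.451  -0.1714  0.0988] q [7.532e-01 6.578e-01 1.000e-04 7.000e-04] F [ 0.1 -0.2 -2. ] w 0.014
```

View pics/s18.png

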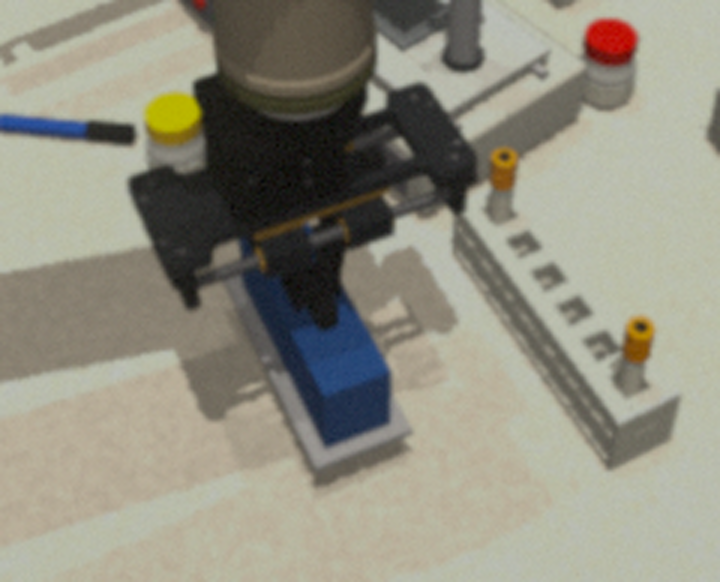

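The cover is lifted level and clear of the rack. I'll raise it and carry it over.

Emit:
step_arm(increments=[[[0, 0, -0.04], [0, 0, 0]], [[0, 0, -0.085], [0, 0, 0]], [[0, 0, -0.13], [0, 0, 0]], [[0, 0, -0.18], [0, 0, 0]], [[0, 0, -0.23], [0, 0, 0]]])

```text
time: 19.5
ee_pos: [0.4507, -0.1709, 0.3329]
eef_rot: [0.753, 0.658, 0.001, 0.002]
ft_force: [1.8, -1.2, -2.2]
width: 0.0136
```

Emit:
step_arm(increments=[[[0, 0, -0.045], [0, 0, 0]], [[0, 0, -0.06], [0, 0, 0]], [[0, 0, -0.06], [0, 0, 0]]])

```text
time: 19.8
ee_pos: [0.4512, -0.1707, 0.3957]
eef_rot: [0.753, 0.658, 0.002, 0.004]
ft_force: [0.9, 0.4, -2.8]
width: 0.0139
```

Run:
```python
from h import *
st();mv([.654,.0832,.385],.137)
```

```text
t 19.8 p [ 0.4512 -0.1707  0.3957] q [0.753  0.6581 0.0017 0.0044] F [ 0.9  0.4 -2.8] w 0.0139
shift [0.2788 0.1668 0.0113] [ 0.0084  0.0045 -0.2713]
```

Emit:
step_arm(increments=[[[0.04, 0.024, 0], [0.004, 0.002, -0.04]], [[0.08, 0.048, 0], [0.008, 0.004, -0.08]], [[0.12, 0.072, 0], [0.008, 0.004, -0.12]], [[0.16, 0.096, 0], [0.008, 0.0045, -0.16]], [[0.2, 0.12, 0], [0.008, 0.0045, -0.2]]])

```text
time: 20.3
ee_pos: [0.5975, 0.0128, 0.3944]
eef_rot: [0.683, 0.73, -0.0, -0.0]
ft_force: [1.2, -0.5, -2.0]
width: 0.0134
```

Run:
```python
from h import *
st();mv([.654,.0832,.37],.137)
```

```text
t 20.3 p [0.5975 0.0128 0.3944] q [ 6.831e-01  7.303e-01 -5.000e-04 -5.000e-04] F [ 1.2 -0.5 -2. ] w 0.0134
shift [0.0665 0.0611 0.0244] [-0.0014 -0.0001 -0.0702]
```

Emit:
step_arm(increments=[[[0.03, 0.03, 0], [0, 0, -0.035]], [[0.06, 0.055, 0.0], [0, 0, -0.07]], [[0.0665, 0.061, 0.02], [0, 0, -0.07]], [[0.0665, 0.061, 0.03], [0, 0, -0.07]], [[0.0665, 0.061, 0.03], [0, 0, -0.07]]])

```text
time: 20.8
ee_pos: [0.653, 0.0821, 0.3615]
eef_rot: [0.657, 0.754, -0.003, -0.002]
ft_force: [-0.7, -1.6, -3.2]
width: 0.0138
```

Emit:
step_arm(increments=[[[0, 0, 0], [0, 0, 0]], [[0, 0, 0], [0, 0, 0]]])

```text
time: 21.0
ee_pos: [0.6528, 0.0806, 0.3622]
eef_rot: [0.658, 0.753, -0.003, -0.001]
ft_force: [0.1, -1.3, -3.5]
width: 0.0135
```

Run:
```python
from h import *
st();mv([.654,.0832,.3],.137);c=snap('wrist','w19.png');s=snap('side','s19.png')
```

```text
t 21.0 p [0.6528 0.0806 0.3622] q [ 0.658   0.753  -0.0026 -0.0011] F [ 0.1 -1.3 -3.5] w 0.0135
shift [0.0026 0.0019 0.0621] [-0.0054  0.0017 -0.0026]
```

View pics/w19.png

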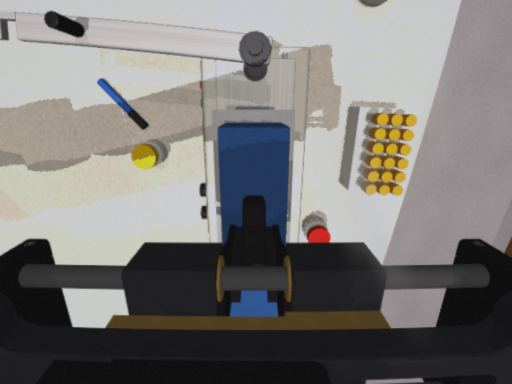

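View pics/s19.png

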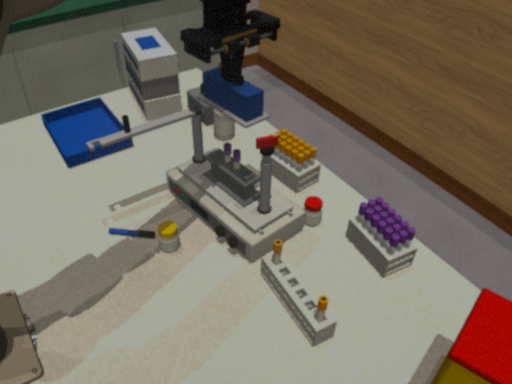

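Run:
```python
from h import *
c=snap('wrist');st();p=np.array(r.read_state()['ee_pos']);z=p[2]-.0056
im=c['pixels'][100:260,190:320];cv2.imwrite('pics/w20.png',cv2.resize(im,None,fx=3.7,fy=3.7,interpolation=cv2.INTER_CUBIC))
h=cv2.cvtColor(c['pixels'],cv2.COLOR_BGR2HSV);m=cv2.inRange(h,(100,140,40),(125,255,255))
for v in(135,160,185): 
    x=np.where(m[v,190:320])[0]+190;a,b=onz(c,(x[0]-.5,v),z),onz(c,(x[-1]+.5,v),z);print(v,x[0],x[-1],a.round(4),b.round(4),((a+b)/2).round(4))
u=255;y=np.where(m[100:200,u])[0]+100;e=onz(c,(u,y[0]-.5),z);print('end',e.round(4),np.hypot(*(e-p)[:2]))
ty=R.from_quat(r.read_state()['eef_rot']).as_matrix();print(ty[:2,0],ty[:2,1])
```

```text
t 21.15 p [0.653  0.0815 0.3624] q [ 0.6576  0.7534 -0.0021 -0.0011] F [ 1.1  1.1 -2.5] w 0.0134
135 219 288 [0.6239 0.1439 0.3568] [0.6658 0.1496 0.3568] [0.6448 0.1468 0.3568]
160 220 287 [0.626  0.1288 0.3568] [0.6678 0.1344 0.3568] [0.6469 0.1316 0.3568]
185 221 286 [0.6282 0.1128 0.3568] [0.6699 0.1185 0.3568] [0.649  0.1156 0.3568]
end [0.6448 0.1536 0.3568] 0.07254854227529518
[-0.13513349  0.99082676] [0.99081711 0.13512681]
```

View pics/w20.png

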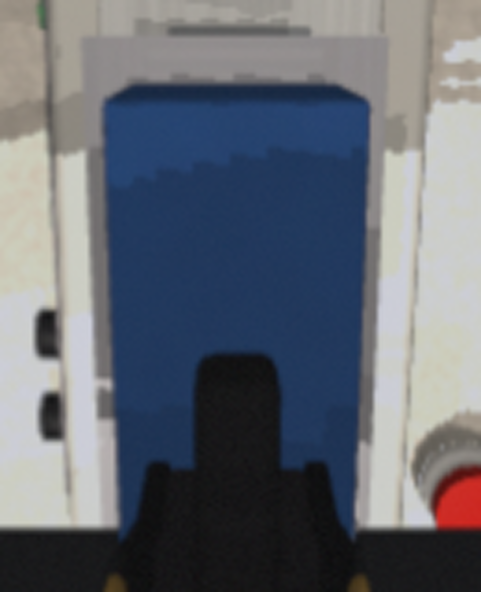

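The cover is aligned in the hand to within about 0.5 mm and 0.005 rad. I'll descend in stages.

Run:
```python
from h import *
st();mv([.6538,.083,.28],.137)
```

```text
t 21.15 p [0.653  0.0815 0.3624] q [ 0.6576  0.7534 -0.0021 -0.0011] F [ 1.1  1.1 -2.5] w 0.0134
shift [0.0015 0.0014 0.0824] [-0.0047  0.0011 -0.0015]
```

Emit:
step_arm(increments=[[[0.0015, 0.0012, 0.02], [-0.004, 0.001, -0.0015]], [[0.0015, 0.0012, 0.045], [-0.004, 0.001, -0.0015]], [[0.0015, 0.0012, 0.07], [-0.004, 0.001, -0.0015]], [[0.0015, 0.0012, 0.08], [-0.004, 0.001, -0.0015]], [[0.0015, 0.0012, 0.08], [-0.004, 0.001, -0.0015]]])

```text
time: 21.65
ee_pos: [0.6532, 0.0825, 0.2815]
eef_rot: [0.657, 0.754, -0.001, -0.001]
ft_force: [-0.5, -0.2, -2.2]
width: 0.0135
```

Run:
```python
from h import *
c=snap('wrist');s=snap('side');st();mv([.6538,.083,.2036],.137)
cv2.imwrite('pics/s21.png',cv2.resize(s['pixels'][60:240,150:320],None,fx=3.3,fy=3.3,interpolation=cv2.INTER_CUBIC))
```

```text
t 21.75 p [0.654  0.083  0.2838] q [6.571e-01 7.538e-01 3.000e-04 2.000e-04] F [-0.2  0.2 -2.3] w 0.0137
shift [-0.     -0.0002  0.0802] [ 0.0007 -0.     -0.0002]
```

View pics/s21.png

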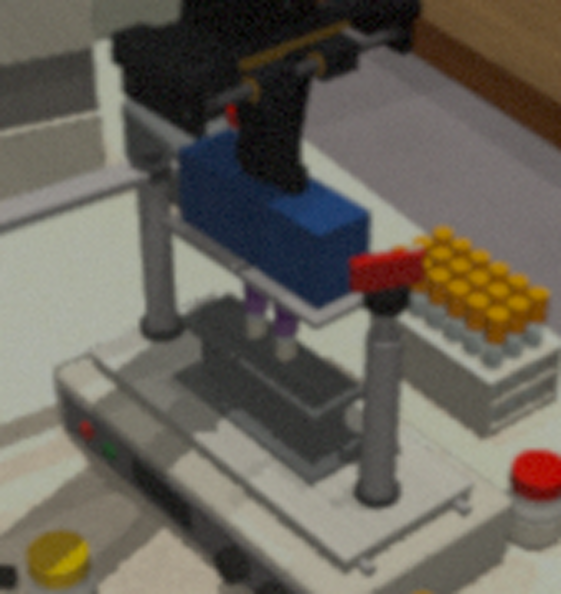

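The tube caps are going up into the hood. Continuing down.

Emit:
step_arm(increments=[[[0, 0, 0.015], [0, 0, 0]], [[0, 0, 0.03], [0, 0, 0]], [[0, 0, 0.045], [0, 0, 0]], [[0, 0, 0.055], [0, 0, 0]], [[0, 0, 0.055], [0, 0, 0]]])

```text
time: 22.25
ee_pos: [0.6532, 0.0826, 0.2264]
eef_rot: [0.657, 0.754, -0.001, -0.001]
ft_force: [0.3, 0.7, -3.0]
width: 0.0133
```

Run:
```python
from h import *
st();mv([.6538,.083,.2036],.137)
```

```text
t 22.25 p [0.6532 0.0826 0.2264] q [ 0.6571  0.7538 -0.001  -0.0008] F [ 0.3  0.7 -3. ] w 0.0133
shift [0.0003 0.0007 0.0228] [-0.0026  0.0001 -0.0002]
```

Emit:
step_arm(increments=[[[0.0003, 0.0006, 0.008], [-0.002, 0, 0]], [[0.0003, 0.0006, 0.015], [-0.002, 0, 0]], [[0.0003, 0.0006, 0.022], [-0.002, 0, 0]], [[0.0003, 0.0006, 0.024], [-0.002, 0, 0]], [[0.0003, 0.0006, 0.024], [-0.002, 0, 0]]])

```text
time: 22.75
ee_pos: [0.6538, 0.0831, 0.2032]
eef_rot: [0.657, 0.754, 0.0, 0.0]
ft_force: [-3.0, -1.1, 5.3]
width: 0.0134
```

Run:
```python
from h import *
st();c=snap('wrist');s=snap('side');st()
cv2.imwrite('pics/s22.png',cv2.resize(s['pixels'][60:240,150:320],None,fx=3.3,fy=3.3,interpolation=cv2.INTER_CUBIC))
```

```text
t 22.75 p [0.6538 0.0831 0.2032] q [6.571e-01 7.538e-01 0.000e+00 2.000e-04] F [-3.  -1.1  5.3] w 0.0134
t 22.85 p [0.6538 0.0831 0.2032] q [6.571e-01 7.538e-01 0.000e+00 2.000e-04] F [-2.7 -2.2  5.6] w 0.0135
```

View pics/s22.png

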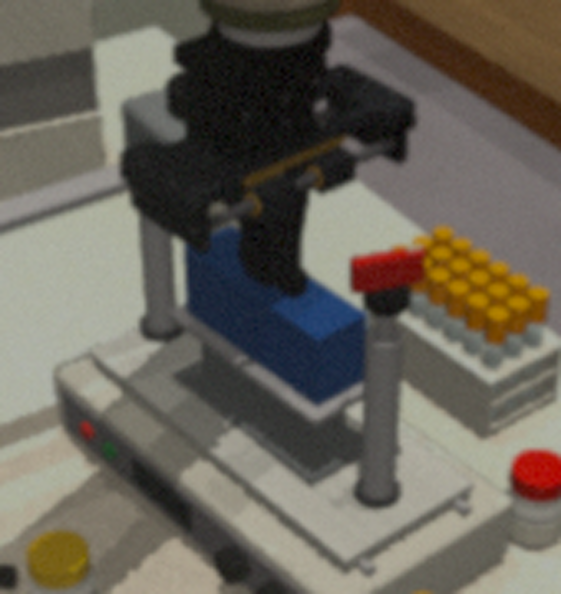

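Contact at the expected height (5 N), with the skirt resting on the ledge. Releasing.

Emit:
step_arm(increments=[[[0, 0, 0], [0, 0, 0]], [[0, 0, 0], [0, 0, 0]], [[0, 0, 0], [0, 0, 0]], [[0, 0, 0], [0, 0, 0]], [[0, 0, 0], [0, 0, 0]]], hand=0.2)

```text
time: 23.35
ee_pos: [0.6538, 0.0831, 0.2031]
eef_rot: [0.657, 0.754, 0.0, 0.0]
ft_force: [0.5, -0.4, -0.1]
width: 0.0341
```

Emit:
step_arm(increments=[[[0, 0, -0.03], [0, 0, 0]], [[0, 0, -0.08], [0, 0, 0]], [[0, 0, -0.13], [0, 0, 0]], [[0, 0, -0.17], [0, 0, 0]], [[0, 0, -0.17], [0, 0, 0]]])

```text
time: 23.85
ee_pos: [0.6549, 0.084, 0.3796]
eef_rot: [0.657, 0.754, 0.004, 0.003]
ft_force: [-0.1, 0.8, -0.4]
width: 0.0348
```

Run:
```python
from h import *
st();s=snap('side');c=snap('wrist','w23.png');t=snap('top')
cv2.imwrite('pics/s23.png',cv2.resize(s['pixels'][60:240,80:320],None,fx=3.3,fy=3.3,interpolation=cv2.INTER_CUBIC))
print('grip top now?'); print([b for b in blobs(t,(0,150,80),(6,255,255),12)])
```

```text
t 23.85 p [0.6549 0.084  0.3796] q [0.6572 0.7537 0.0037 0.0027] F [-0.1  0.8 -0.4] w 0.0348
grip top now?
[(array([483.7, 136.9]), [447, 100, 65, 76, 3396]), (array([110.3, 114.4]), [106, 110, 10, 10, 84]), (array([273.7, 126.8]), [267, 120, 14, 15, 167]), (array([264. , 160.8]), [261, 153, 7, 16, 65])]
```

View pics/s23.png

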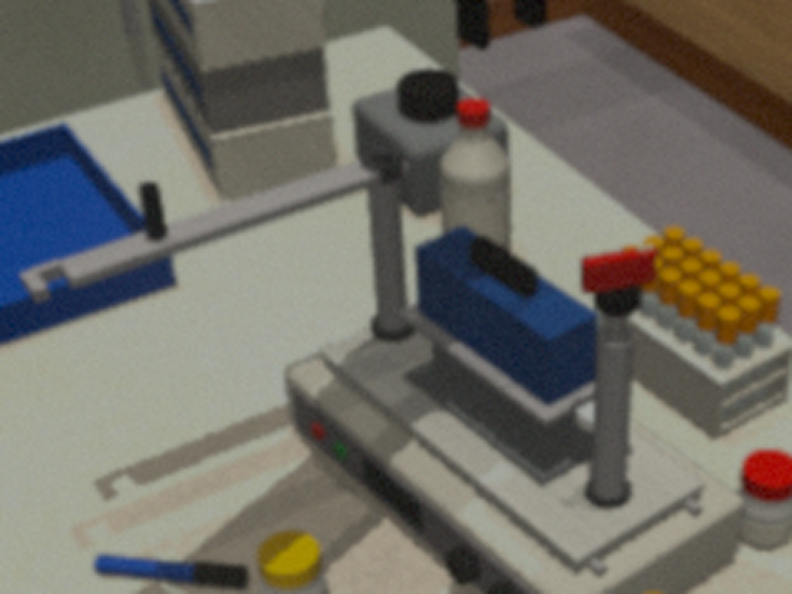

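View pics/w23.png

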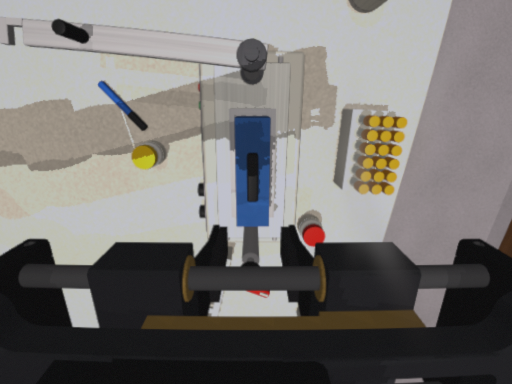

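The cover is home and straight. Next is the hold-down arm, so I'll move near its black grip and re-measure it.

Run:
```python
from h import *
c=snap('wrist');mv([.462,.17,.36],.137)
```

```text
shift [ 0.1124 -0.1779  0.0119] [-0.0016  0.0005 -0.0002]
```

Emit:
step_arm(increments=[[[0.024, -0.038, 0.0], [0, 0, 0]], [[0.048, -0.076, 0.0], [0, 0, 0]], [[0.072, -0.114, 0.0], [0, 0, 0]], [[0.096, -0.152, 0.01], [0, 0, 0]], [[0.1124, -0.178, 0.012], [0, 0, 0]]], hand=0)

```text
time: 24.55
ee_pos: [0.4588, 0.1709, 0.3579]
eef_rot: [0.657, 0.754, -0.002, -0.001]
ft_force: [-0.7, -0.1, 1.4]
width: 0.0434
```

Emit:
step_arm(increments=[[[0, 0, 0], [0, 0, 0]], [[0, 0, 0], [0, 0, 0]]])

```text
time: 24.75
ee_pos: [0.4583, 0.1704, 0.3572]
eef_rot: [0.657, 0.754, -0.003, -0.001]
ft_force: [0.2, 0.1, -0.8]
width: 0.0434
```

Run:
```python
from h import *
st();c=snap('wrist','w24.png');s=snap('side','s24.png');t=snap('top','t24.png')
```

```text
t 24.75 p [0.4583 0.1704 0.3572] q [ 6.567e-01  7.542e-01 -2.900e-03 -6.000e-04] F [ 0.2  0.1 -0.8] w 0.0434
```

View pics/w24.png

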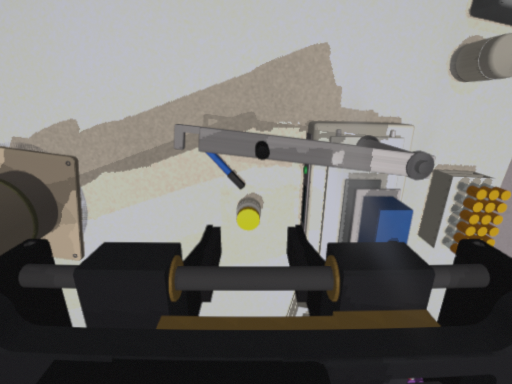

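View pics/s24.png

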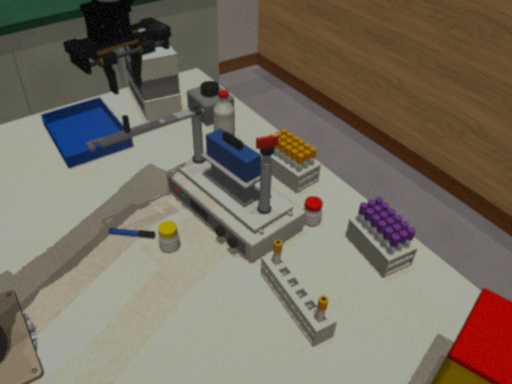

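Run:
```python
from h import *
c=snap('wrist');s=snap('side')
a=cv2.resize(c['pixels'][110:190,170:290],None,fx=5,fy=5,interpolation=cv2.INTER_CUBIC)
b=cv2.resize(s['pixels'][100:180,80:130],None,fx=5,fy=5,interpolation=cv2.INTER_CUBIC)
cv2.imwrite('pics/w25.png',np.hstack([a,b])[:, :800])
cv2.imwrite('pics/w25b.png',cv2.resize(c['pixels'][110:200,360:450],None,fx=5,fy=5,interpolation=cv2.INTER_CUBIC))
```

```text
(no output)
```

View pics/w25.png

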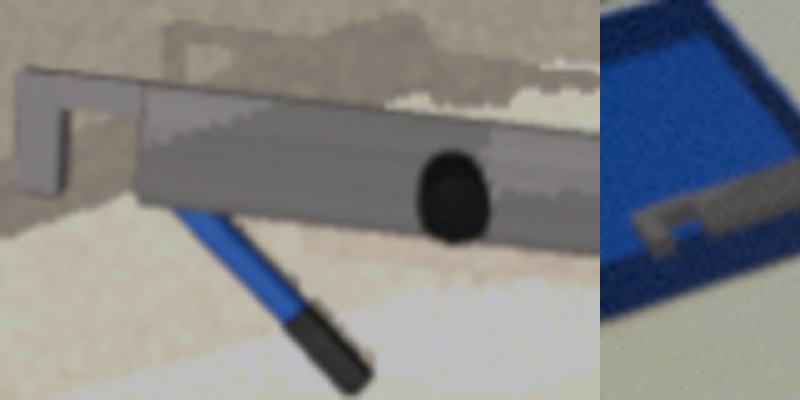

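View pics/w25b.png

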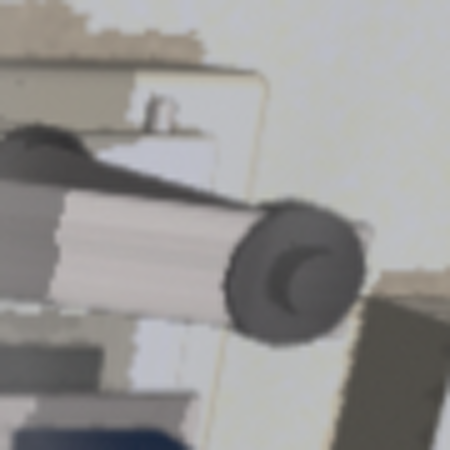

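Run:
```python
from h import *
c=snap('wrist');s=snap('side');st()
print(c['extrinsics'][:3,3] if hasattr(c['extrinsics'],'shape') else c['extrinsics'])
f=lambda x,y:(170+x/5,110+y/5)
for z in(.267,.271,.275): print('top',z,onz(c,f(454,206),z).round(4))
for z in(.228,.232): print('base',z,onz(c,f(453,186),z).round(4))
print(tri(c,f(454,206),s,(80+147/3.2,90+84/3.2)))
g=lambda x,y:(360+x/5,110+y/5)
for z in(.222,.232,.24): print('pivot',onz(c,g(296,273),z).round(4))
```

```text
t 25.1 p [0.4593 0.1706 0.3577] q [ 0.6569  0.7539 -0.0021 -0.0014] F [0.9 0.6 0.5] w 0.0436
[0.45011593 0.25230056 0.51908047]
top 0.267 [0.4607 0.2137 0.267 ]
top 0.271 [0.4605 0.2143 0.271 ]
top 0.275 [0.4603 0.2149 0.275 ]
base 0.228 [0.4615 0.2119 0.228 ]
base 0.232 [0.4613 0.2124 0.232 ]
(array([0.46106764, 0.21374867, 0.26825687]), np.float64(0.0009174098749266958))
pivot [0.6408 0.2169 0.222 ]
pivot [0.6343 0.218  0.232 ]
pivot [0.6292 0.219  0.24  ]
```

The grip is at (0.461, 0.213), 174.6 mm from the pivot, which matches the given 175. The swing angle is about 1.68. Going down onto it.

Run:
```python
from h import *
st();mv([.461,.213,.3],.137);mv([.461,.213,.243],.137)
```

```text
t 25.1 p [0.4593 0.1706 0.3577] q [ 0.6569  0.7539 -0.0021 -0.0014] F [0.9 0.6 0.5] w 0.0436
shift [0.0418 0.0078 0.0576] [-0.005   0.0007  0.0003]
shift [0.0418 0.0081 0.1146] [-0.005   0.0007  0.0003]
```

Emit:
step_arm(increments=[[[0.03, 0.006, 0.0], [-0.004, 0, 0]], [[0.042, 0.008, 0.02], [-0.004, 0, 0]], [[0.042, 0.008, 0.045], [-0.004, 0, 0]], [[0.042, 0.008, 0.057], [-0.004, 0, 0]], [[0.042, 0.008, 0.057], [-0.004, 0, 0]]])

```text
time: 25.6
ee_pos: [0.4609, 0.2124, 0.2992]
eef_rot: [0.657, 0.754, -0.002, -0.001]
ft_force: [-0.8, -0.2, 1.2]
width: 0.0434
```

Run:
```python
from h import *
c=snap('wrist');s=snap('side');st();mv([.461,.213,.243],.137)
a=cv2.resize(c['pixels'][150:290,190:320],None,fx=4,fy=4,interpolation=cv2.INTER_CUBIC)
b=cv2.resize(s['pixels'][60:200,80:200],None,fx=4,fy=4,interpolation=cv2.INTER_CUBIC)
cv2.imwrite('pics/w26.png',np.hstack([a,b])[:, :1000])
```

```text
t 25.7 p [0.4616 0.213  0.3013] q [ 6.572e-01  7.537e-01 -4.000e-04  0.000e+00] F [ 0.5 -0.2  0.3] w 0.0437
shift [ 0.0001 -0.0006  0.0583] [-0.0006  0.0005 -0.0004]
```

View pics/w26.png

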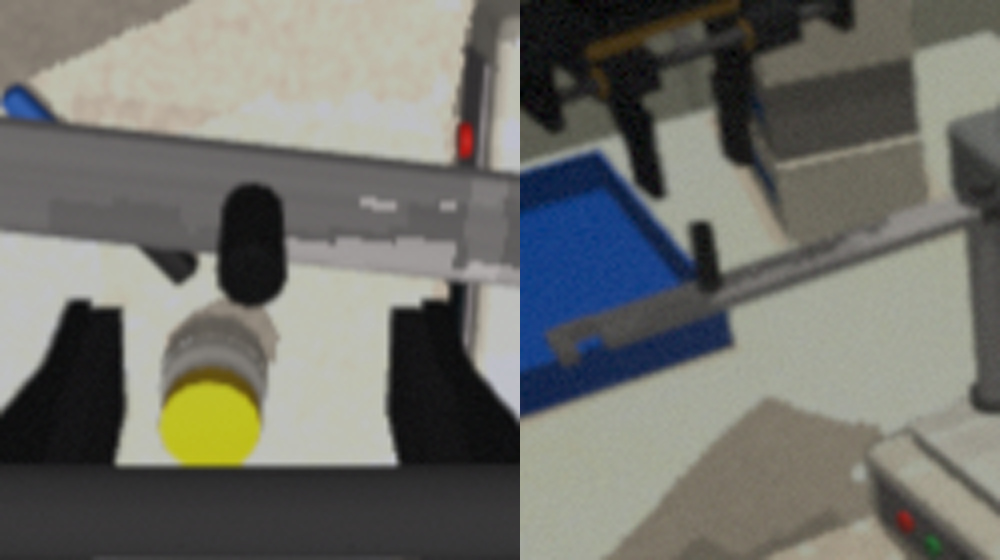

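The grip is centred between the open fingers (at (252,270) in the left view), so I'll descend and close on it gently.

Emit:
step_arm(increments=[[[0, 0, 0.02], [0, 0, 0]], [[0, 0, 0.04], [0, 0, 0]], [[0, 0, 0.058], [0, 0, 0]], [[0, 0, 0.058], [0, 0, 0]], [[0, 0, 0.058], [0, 0, 0]]])

```text
time: 26.2
ee_pos: [0.4621, 0.213, 0.2446]
eef_rot: [0.657, 0.754, 0.0, 0.0]
ft_force: [0.2, -0.2, 0.2]
width: 0.0435
```

Emit:
step_arm(increments=[[[0, 0, 0], [0, 0, 0]], [[0, 0, 0], [0, 0, 0]], [[0, 0, 0], [0, 0, 0]], [[0, 0, 0], [0, 0, 0]], [[0, 0, 0], [0, 0, 0]]], hand=1, grip_force=8)

```text
time: 26.7
ee_pos: [0.4599, 0.2135, 0.2447]
eef_rot: [0.657, 0.754, -0.002, -0.001]
ft_force: [-15.7, -0.6, 10.4]
width: 0.0139
```

```bash
cat >> h.py <<'E'
PIV=np.array([.6355,.2172])
def arc(dels,z=.243):
    s=r.read_state();p=np.array(s['ee_pos']);a0=np.arctan2(*(p[:2]-PIV)[::-1]);print('theta',(-1.4338-a0+6.2832)%6.2832-0,'rad',np.hypot(*(p[:2]-PIV)))
    Rm=R.from_quat(s['eef_rot'])
    for d in dels:
        q=np.array([*(PIV+.175*np.array([np.cos(a0+d),np.sin(a0+d)])),z]);print(d,np.round(Rm.inv().apply(q-p),4).tolist())
E
python3 - <<'E'
from h import *
st();arc([.12,.26,.4,.55,.7])
E
```

```text
t 26.7 p [0.4599 0.2135 0.2447] q [ 0.6569  0.7539 -0.0016 -0.0012] F [-15.7  -0.6  10.4] w 0.0139
theta 1.6864687660612585 rad 0.1756385639344616
0.12 [-0.021, -0.0005, 0.0017]
0.26 [-0.0454, 0.0013, 0.0017]
0.4 [-0.0694, 0.0065, 0.0017]
0.55 [-0.0939, 0.0157, 0.0016]
0.7 [-0.1168, 0.0285, 0.0016]
```

Emit:
step_arm(increments=[[[-0.01, -0.0005, 0], [0, 0, 0]], [[-0.021, -0.001, 0], [0, 0, 0]], [[-0.033, 0.0, 0], [0, 0, 0]], [[-0.045, 0.001, 0], [0, 0, 0]], [[-0.045, 0.001, 0], [0, 0, 0]]])

```text
time: 27.2
ee_pos: [0.467, 0.1659, 0.2447]
eef_rot: [0.658, 0.753, -0.003, -0.001]
ft_force: [-6.5, -2.2, 4.3]
width: 0.0138
```

Run:
```python
from h import *
st();arc([.12,.26,.4,.55,.7])
```

```text
t 27.2 p [0.467  0.1659 0.2447] q [ 0.6582  0.7528 -0.0029 -0.0011] F [-6.5 -2.2  4.3] w 0.0138
theta 1.4121029754444505 rad 0.17611739900496048
0.12 [-0.0203, 0.0057, 0.0017]
0.26 [-0.0433, 0.0142, 0.0017]
0.4 [-0.0648, 0.0257, 0.0017]
0.55 [-0.0859, 0.0413, 0.0017]
0.7 [-0.1045, 0.0599, 0.0016]
```

Emit:
step_arm(increments=[[[-0.02, 0.0047, 0], [0, 0, 0]], [[-0.043, 0.0132, 0], [0, 0, 0]], [[-0.0643, 0.025, 0], [0, 0, 0]], [[-0.0855, 0.0408, 0], [0, 0, 0]], [[-0.0855, 0.0408, 0], [0, 0, 0]]])

```text
time: 27.7
ee_pos: [0.5204, 0.0802, 0.2443]
eef_rot: [0.661, 0.75, -0.005, -0.001]
ft_force: [-7.4, -8.7, 6.6]
width: 0.0137
```

Run:
```python
from h import *
st();arc([.12,.26,.4,.55,.7])
```

```text
t 27.7 p [0.5204 0.0802 0.2443] q [ 6.611e-01  7.503e-01 -4.500e-03 -5.000e-04] F [-7.4 -8.7  6.6] w 0.0137
theta 0.8356622928201078 rad 0.17893938588895572
0.12 [-0.0119, 0.018, 0.0012]
0.26 [-0.0264, 0.0378, 0.0012]
0.4 [-0.038, 0.0593, 0.0011]
0.55 [-0.047, 0.0839, 0.0009]
0.7 [-0.0522, 0.1096, 0.0008]
```

```bash
sed -i 's/PIV=np.array(\[.6355,.2172\])/PIV=np.array([.6355,.213])/' h.py
python3 - <<'E'
from h import *
arc([.12,.26,.4,.55,.7],.2443)
E
```

```text
theta 0.8510342528642374 rad 0.17574420556613535
0.12 [-0.0143, 0.0155, -0.0]
0.26 [-0.0291, 0.035, -0.0001]
0.4 [-0.041, 0.0563, -0.0002]
0.55 [-0.0504, 0.0808, -0.0003]
0.7 [-0.056, 0.1064, -0.0005]
```

Emit:
step_arm(increments=[[[-0.0143, 0.0155, 0], [0, 0, 0]], [[-0.029, 0.035, 0], [0, 0, 0]], [[-0.041, 0.056, 0], [0, 0, 0]], [[-0.0504, 0.081, 0], [0, 0, 0]], [[-0.0504, 0.081, 0], [0, 0, 0]]])

```text
time: 28.2
ee_pos: [0.6098, 0.0366, 0.2437]
eef_rot: [0.663, 0.749, -0.004, 0.0]
ft_force: [-1.6, -6.0, 2.1]
width: 0.0132
```

Run:
```python
from h import *
st();arc([.12,.2,.26,.32],.2443)
s=snap('side')
cv2.imwrite('pics/s27.png',cv2.resize(s['pixels'][60:240,130:330],None,fx=3.3,fy=3.3,interpolation=cv2.INTER_CUBIC))
```

```text
t 28.2 p [0.6098 0.0366 0.2437] q [ 6.627e-01  7.488e-01 -4.500e-03  3.000e-04] F [-1.6 -6.   2.1] w 0.0132
theta 0.2817634282011596 rad 0.1783010906531914
0.12 [-0.0011, 0.0214, -0.0007]
0.2 [-0.0026, 0.0353, -0.0008]
0.26 [-0.003, 0.0458, -0.0009]
0.32 [-0.0028, 0.0563, -0.0009]
```

View pics/s27.png

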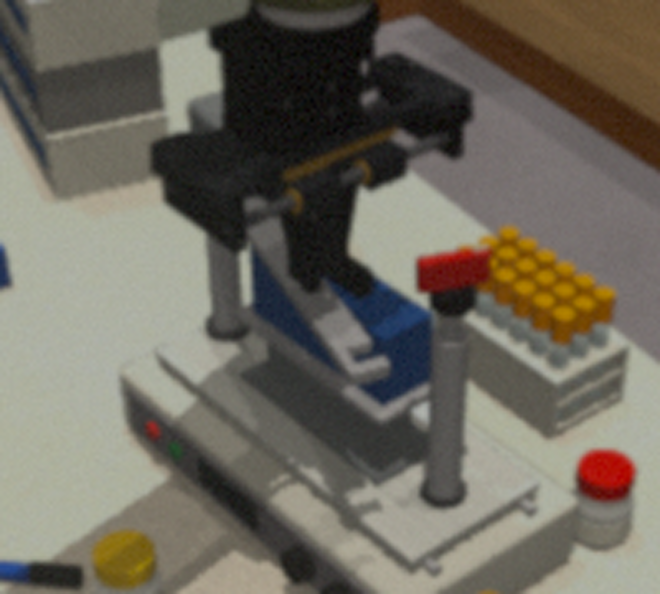

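The arm is swinging over the cover with its slotted end nearing the stud. Now the last stretch to the stop.

Emit:
step_arm(increments=[[[0.001, 0.013, 0], [0, 0, 0]], [[0.001, 0.026, 0], [0, 0, 0]], [[0.001, 0.039, 0], [0, 0, 0]], [[0.001, 0.05, 0], [0, 0, 0]], [[0.001, 0.053, 0], [0, 0, 0]]])

```text
time: 28.75
ee_pos: [0.6602, 0.0397, 0.2429]
eef_rot: [0.664, 0.748, -0.008, -0.0]
ft_force: [-15.3, -10.3, 8.3]
width: 0.0193
```

Run:
```python
from h import *
st();arc([.02],.2443)
s=snap('side');st()
cv2.imwrite('pics/s28.png',cv2.resize(s['pixels'][60:240,130:330],None,fx=3.3,fy=3.3,interpolation=cv2.INTER_CUBIC))
```

```text
t 28.75 p [0.6602 0.0397 0.2429] q [ 0.664   0.7477 -0.0084 -0.    ] F [-15.3 -10.3   8.3] w 0.0193
theta 6.278410258496061 rad 0.17500877161408038
0.02 [0.0001, 0.0035, -0.0015]
t 28.8 p [0.66   0.0398 0.2429] q [ 6.639e-01  7.478e-01 -8.500e-03 -2.000e-04] F [-15.7  -9.1   9.8] w 0.0188
```

View pics/s28.png

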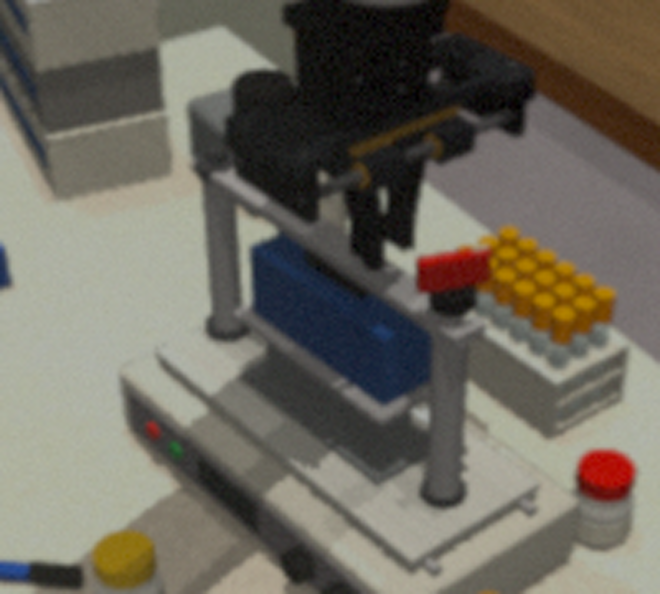

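The arm is shut and against its stop (15 N reaction). Releasing and rising.

Emit:
step_arm(increments=[[[0, -0.001, 0], [0, 0, 0]], [[0, -0.001, 0], [0, 0, 0]], [[0, -0.001, 0], [0, 0, 0]], [[0, -0.001, 0], [0, 0, 0]], [[0, -0.001, 0], [0, 0, 0]]], hand=0)

```text
time: 29.3
ee_pos: [0.659, 0.0399, 0.2429]
eef_rot: [0.664, 0.748, -0.008, -0.0]
ft_force: [0.0, -0.1, -0.5]
width: 0.0425
```

Emit:
step_arm(increments=[[[0, 0, -0.03], [0.01, -0.007, 0]], [[0, 0, -0.07], [0.01, -0.007, 0]], [[0, 0, -0.11], [0.01, -0.007, 0]], [[0, 0, -0.14], [0.01, -0.007, 0]], [[0, 0, -0.14], [0.01, -0.007, 0]]])

```text
time: 29.8
ee_pos: [0.6615, 0.0424, 0.3878]
eef_rot: [0.664, 0.748, -0.012, 0.001]
ft_force: [0.0, 0.2, -0.1]
width: 0.0434
```

Run:
```python
from h import *
st();s=snap('side');t=snap('top');c=snap('wrist','w29.png')
a=cv2.resize(s['pixels'][60:240,130:330],None,fx=2.5,fy=2.5,interpolation=cv2.INTER_CUBIC)
cv2.imwrite('pics/s29.png',a)
cv2.imwrite('pics/t29.png',cv2.resize(t['pixels'][130:280,150:390],None,fx=3.3,fy=3.3,interpolation=cv2.INTER_CUBIC))
```

```text
t 29.8 p [0.6615 0.0424 0.3878] q [ 0.6637  0.7479 -0.0116  0.0012] F [ 0.   0.2 -0.1] w 0.0434
```

View pics/s29.png

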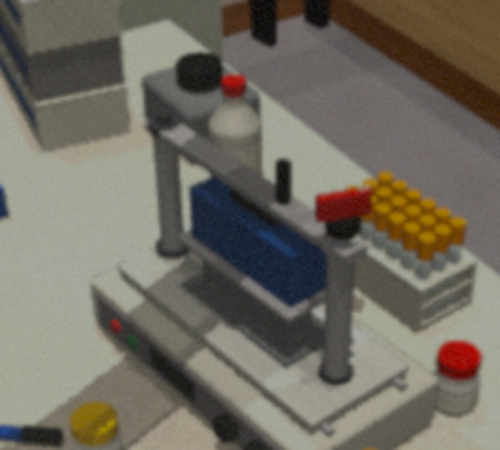

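View pics/t29.png

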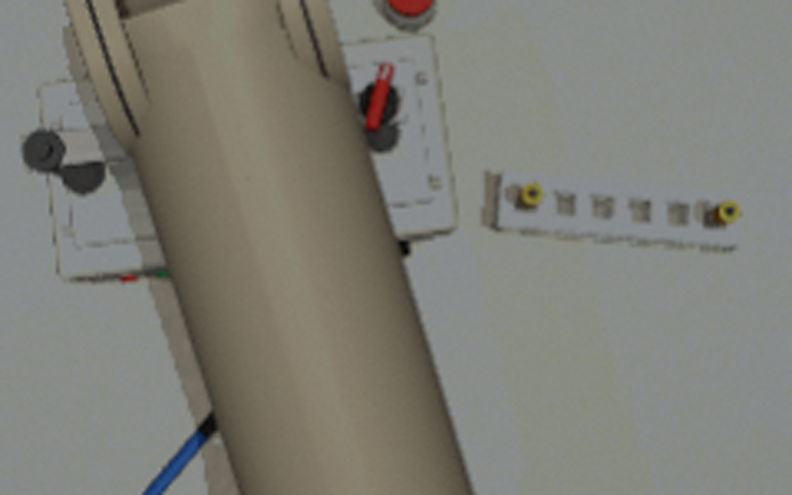

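View pics/w29.png

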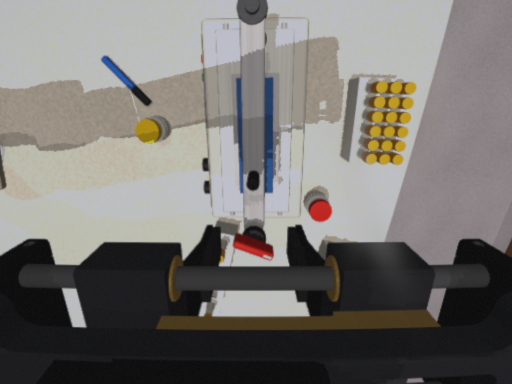

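Run:
```python
from h import *
t=snap('top');s=snap('side');c=snap('wrist')
for n,cc in(('t',t),('w',c)):
    h=cv2.cvtColor(cc['pixels'],cv2.COLOR_BGR2HSV);m=cv2.inRange(h,(0,140,60),(7,255,255))
    k,l,st_,ce=cv2.connectedComponentsWithStats(m)
    for i in range(1,k):
        x,y,w,hh,a=st_[i]
        if a<30: continue
        ok=(250<ce[i][0]<280 and 150<ce[i][1]<175) if n=='t' else (225<ce[i][0]<285 and 225<ce[i][1]<268)
        if ok:
            pts=np.argwhere(l==i)[:,::-1].astype(np.float32);rect=cv2.minAreaRect(pts);b=cv2.boxPoints(rect);print(n,ce[i],rect)
            W=np.array([onz(cc,q,.272) for q in b]);print(W.round(4))
            mu=pts.mean(0);v=np.linalg.svd(pts-mu,full_matrices=False)[2][0];A,B=onz(cc,mu+v*5,.265),onz(cc,mu-v*5,.265);print('yaw',np.arctan2(*(A-B)[:2][::-1]),'c',onz(cc,mu,.265))
print([(b) for b in blobs(s,(0,150,80),(6,255,255),30)])
print(tri(t,(264,160.8),s,(266.8,141.4)))
```

```text
t [264.13636364 160.74242424] ((264.11767578125, 160.5294189453125), (4.365641117095947, 16.00735092163086), 14.03624439239502)
[[ 0.6482 -0.0195  0.272 ]
 [ 0.6848 -0.0286  0.272 ]
 [ 0.6822 -0.0385  0.272 ]
 [ 0.6456 -0.0294  0.272 ]]
yaw 2.8848728770090473 c [ 0.66579836 -0.02898648  0.265     ]
w [252.94192377 245.90562613] ((254.19598388671875, 246.3686065673828), (41.860111236572266, 15.10173225402832), 19.29004669189453)
[[ 0.6425 -0.0306  0.272 ]
 [ 0.6463 -0.0121  0.272 ]
 [ 0.6918 -0.0235  0.272 ]
 [ 0.6888 -0.0425  0.272 ]]
yaw -0.2395182652294836 c [ 0.66599819 -0.03058431  0.265     ]
[(array([222.9,  93.4]), [218, 90, 10, 8, 67]), (array([266.8, 141.4]), [257, 136, 21, 12, 194]), (array([313. , 203.5]), [305, 197, 17, 15, 199]), (array([486.9, 339. ]), [449, 288, 63, 96, 4052])]
(array([ 0.66562314, -0.02860946,  0.26468383]), np.float64(0.00021020830277876143))
```

The hold-down arm is shut. The wings lie at a yaw of about -0.25, with the centre near (0.668, -0.028) and z about 0.265. I'll move above the nut with the jaws across the wings.

Run:
```python
from h import *
s=st();print(np.round(s['joint_positions'],3));mv([.668,-.028,.38],1.32)
```

```text
t 30.1 p [0.6604 0.0413 0.3816] q [ 0.6638  0.7478 -0.0153 -0.0015] F [-0.1 -0.4 -0.3] w 0.0436
[ 0.238  0.487 -0.645  0.988  0.304  1.773 -0.175]
shift [-0.0697 -0.0006  0.0028] [-3.260e-02  1.000e-03 -1.201e+00]
```

Emit:
step_arm(increments=[[[-0.014, 0, 0], [-0.006, 0, -0.14]], [[-0.028, 0, 0], [-0.012, 0, -0.28]], [[-0.042, 0, 0], [-0.018, 0, -0.42]], [[-0.056, 0, 0], [-0.024, 0, -0.56]], [[-0.07, 0, 0.002], [-0.03, 0, -0.7]]], hand=0.2)

```text
time: 30.6
ee_pos: [0.6685, -0.0289, 0.3802]
eef_rot: [0.364, 0.931, -0.003, 0.003]
ft_force: [-0.7, 0.6, 0.0]
width: 0.0351
```

Run:
```python
from h import *
s=st();print(np.round(s['joint_positions'],3));mv([.668,-.028,.38],1.32)
```

```text
t 30.6 p [ 0.6685 -0.0289  0.3802] q [ 0.3643  0.9313 -0.003   0.0028] F [-0.7  0.6  0. ] w 0.0351
[ 0.404  0.502 -0.743  0.994  0.346  1.751  0.616]
shift [0.001  0.0003 0.0002] [-0.0053  0.0064 -0.495 ]
```

Emit:
step_arm(increments=[[[0.001, 0, 0.01], [-0.005, 0.006, -0.14]], [[0.001, 0, 0.02], [-0.005, 0.006, -0.28]], [[0.001, 0, 0.03], [-0.005, 0.006, -0.42]], [[0.001, 0, 0.04], [-0.005, 0.006, -0.495]], [[0.001, 0, 0.04], [-0.005, 0.006, -0.495]]])

```text
time: 31.1
ee_pos: [0.6673, -0.029, 0.338]
eef_rot: [0.125, 0.992, -0.0, -0.001]
ft_force: [-0.3, -0.2, -0.8]
width: 0.0348
```

Emit:
step_arm(increments=[[[0, 0, 0], [0, 0, 0]], [[0, 0, 0], [0, 0, 0]]])

```text
time: 31.3
ee_pos: [0.6672, -0.0291, 0.338]
eef_rot: [0.126, 0.992, -0.001, -0.002]
ft_force: [0.5, 0.1, -0.1]
width: 0.0348
```

Run:
```python
from h import *
s=st();mv([.668,-.028,.258],1.32);c=snap('wrist','w30.png');s=snap('side')
cv2.imwrite('pics/s30.png',cv2.resize(s['pixels'][60:220,190:350],None,fx=3.5,fy=3.5,interpolation=cv2.INTER_CUBIC))
```

```text
t 31.3 p [ 0.6672 -0.0291  0.338 ] q [ 1.256e-01  9.921e-01 -5.000e-04 -1.600e-03] F [ 0.5  0.1 -0.1] w 0.0348
shift [-0.0007  0.0014  0.08  ] [-0.0015 -0.003  -0.001 ]
```

View pics/w30.png

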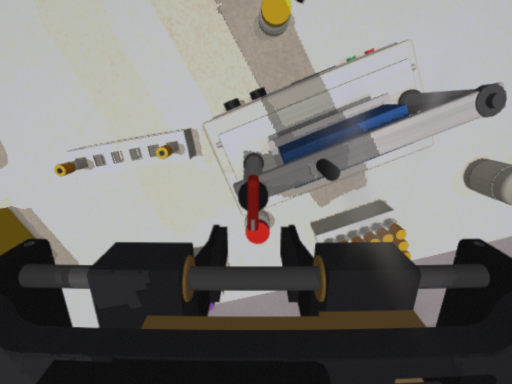

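View pics/s30.png

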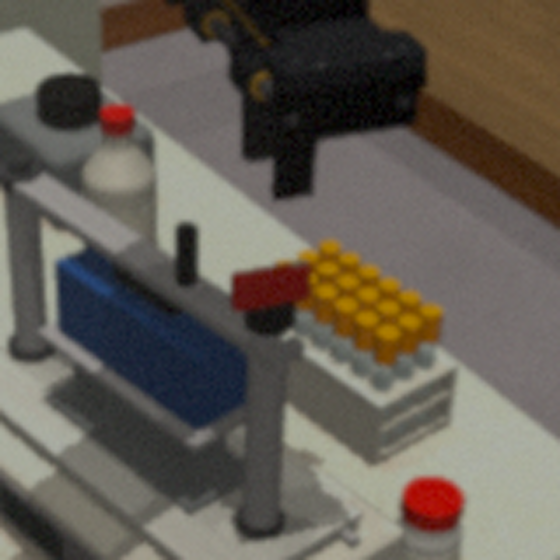

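Run:
```python
from h import *
c=snap('wrist');cv2.imwrite('pics/w31.png',cv2.resize(c['pixels'][160:250,210:300],None,fx=6,fy=6,interpolation=cv2.INTER_CUBIC))
```

```text
(no output)
```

View pics/w31.png

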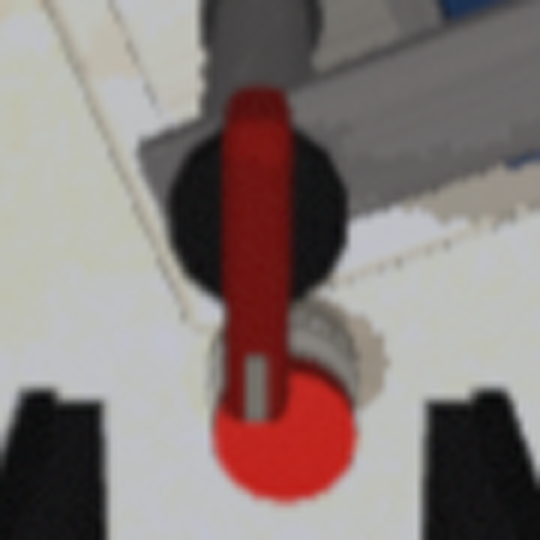

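Run:
```python
from h import *
c=snap('wrist');st();f=lambda x,y:(210+x/6,160+y/6)
print('hub',onz(c,f(258,213),.253).round(4))
a,b=onz(c,f(260,125),.277),onz(c,f(258,422),.277);print(a.round(4),b.round(4),np.hypot(*(a-b)[:2]),((a+b)/2).round(4),'yaw',np.arctan2(*(a-b)[:2][::-1]))
mv([*((a+b)/2)[:2],.258],None); mv([.6685,-.028,.258],1.32)
```

```text
t 31.5 p [ 0.6674 -0.0289  0.3384] q [ 1.249e-01  9.922e-01 -5.000e-04 -1.200e-03] F [-0.2  0.2 -0.7] w 0.0346
hub [ 0.6654 -0.0301  0.253 ]
[ 0.6453 -0.0246  0.277 ] [ 0.6897 -0.0363  0.277 ] 0.04593491248522875 [ 0.6675 -0.0304  0.277 ] yaw 2.882839302588642
shift [-0.0007 -0.0014  0.0804]
shift [-0.0011  0.0012  0.0804] [-0.0012 -0.0023  0.0004]
```

Emit:
step_arm(increments=[[[0, -0.0003, 0.025], [-0.001, -0.002, 0.008]], [[0, -0.0003, 0.05], [-0.001, -0.002, 0.008]], [[0, -0.0003, 0.07], [-0.001, -0.002, 0.008]], [[0, -0.0003, 0.08], [-0.001, -0.002, 0.008]], [[0, -0.0003, 0.08], [-0.001, -0.002, 0.008]]])

```text
time: 32.0
ee_pos: [0.6667, -0.0294, 0.2574]
eef_rot: [0.129, 0.992, -0.0, -0.001]
ft_force: [-0.4, 0.5, 0.9]
width: 0.0344
```

Run:
```python
from h import *
c=snap('wrist');s=snap('side');s0=st()
cv2.imwrite('pics/w32.png',np.hstack([cv2.resize(c['pixels'][170:290,190:310],None,fx=4,fy=4,interpolation=cv2.INTER_CUBIC),cv2.resize(s['pixels'][90:190,220:320],None,fx=4.8,fy=4.8,interpolation=cv2.INTER_CUBIC)]))
```

```text
t 32.1 p [ 0.6674 -0.029   0.2595] q [1.289e-01 9.917e-01 0.000e+00 4.000e-04] F [0.4 0.6 0.1] w 0.035
```

View pics/w32.png

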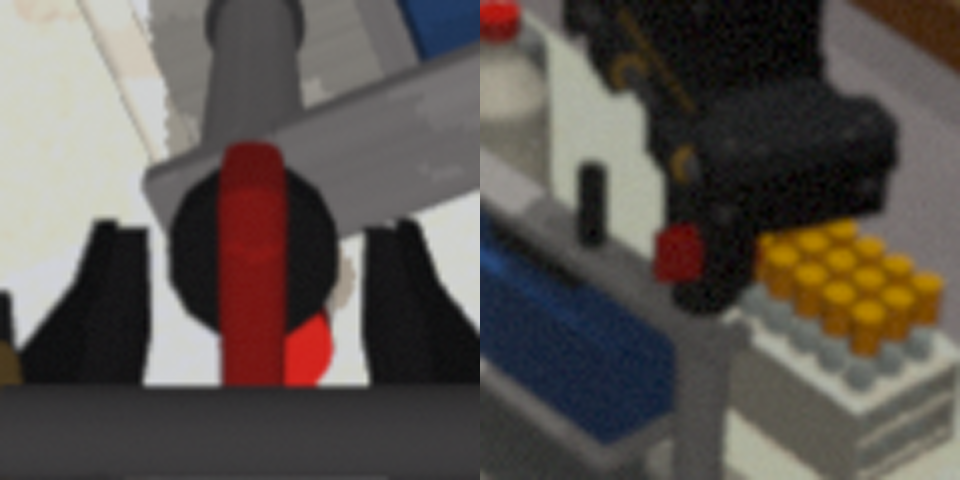

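The wing is centred between the fingers, so I'll grip it.

Emit:
step_arm(increments=[[[0, 0, 0.001], [0, 0, 0]], [[0, 0, 0.001], [0, 0, 0]], [[0, 0, 0.001], [0, 0, 0]], [[0, 0, 0.001], [0, 0, 0]], [[0, 0, 0.001], [0, 0, 0]]], hand=1, grip_force=15)

```text
time: 32.6
ee_pos: [0.6673, -0.0299, 0.2586]
eef_rot: [0.129, 0.992, -0.001, 0.0]
ft_force: [-1.8, -2.5, 1.3]
width: 0.0101
```

Run:
```python
from h import *
s=st();print(np.round(s['torque'],2))
```

```text
t 32.6 p [ 0.6673 -0.0299  0.2586] q [ 1.293e-01  9.916e-01 -5.000e-04  3.000e-04] F [-1.8 -2.5  1.3] w 0.0101
[-0.58  0.25 -0.01]
```

The opening is 10.1 mm, so the wings are held. Backing off anticlockwise now.

Emit:
step_arm(increments=[[[0, 0, 0], [0, 0, -0.1]], [[0, 0, 0], [0, 0, -0.2]], [[0, 0, 0], [0, 0, -0.3]], [[0, 0, 0], [0, 0, -0.4]], [[0, 0, 0], [0, 0, -0.5]]])

```text
time: 33.1
ee_pos: [0.6673, -0.0296, 0.2587]
eef_rot: [-0.122, 0.993, -0.0, 0.0]
ft_force: [-1.0, -0.6, -0.7]
width: 0.0098
```

```bash
cat >> h.py <<'E'
def yaw():
    s=r.read_state();m=R.from_quat(s['eef_rot']).as_matrix();y=np.arctan2(m[1,1],m[0,1]);print('jaw yaw',round(y,3),'tau',np.round(s['torque'],2),'j7',round(s['joint_positions'][6],3));return y
E
python3 - <<'E'
from h import *
st();yaw()
E
```

```text
t 33.1 p [ 0.6673 -0.0296  0.2587] q [-1.221e-01  9.925e-01 -3.000e-04  2.000e-04] F [-1.  -0.6 -0.7] w 0.0098
jaw yaw 1.816 tau [0.31 0.   0.01] j7 1.532
```

Emit:
step_arm(increments=[[[0, 0, 0], [0, 0, -0.1]], [[0, 0, 0], [0, 0, -0.2]], [[0, 0, 0], [0, 0, -0.3]], [[0, 0, 0], [0, 0, -0.3]]])

```text
time: 33.5
ee_pos: [0.6672, -0.0293, 0.2585]
eef_rot: [-0.27, 0.963, 0.0, 0.0]
ft_force: [-2.1, 0.1, -1.0]
width: 0.0098
```

Run:
```python
from h import *
st();yaw()
```

```text
t 33.5 p [ 0.6672 -0.0293  0.2585] q [-2.700e-01  9.629e-01  1.000e-04  0.000e+00] F [-2.1  0.1 -1. ] w 0.0098
jaw yaw 2.118 tau [0.25 0.02 0.05] j7 1.815
```

Emit:
step_arm(increments=[[[0, 0, 0], [0, 0, -0.08]], [[0, 0, 0], [0, 0, -0.16]], [[0, 0, 0], [0, 0, -0.16]]])

```text
time: 33.8
ee_pos: [0.6671, -0.0291, 0.2583]
eef_rot: [-0.346, 0.938, 0.0, -0.0]
ft_force: [-0.7, 0.5, -0.4]
width: 0.01
```

Run:
```python
from h import *
st();yaw()
```

```text
t 33.8 p [ 0.6671 -0.0291  0.2583] q [-3.455e-01  9.384e-01  3.000e-04 -1.000e-04] F [-0.7  0.5 -0.4] w 0.01
jaw yaw 2.276 tau [0.23 0.11 0.07] j7 1.964
```

Emit:
step_arm(increments=[[[0, 0, 0], [0, 0, -0.07]], [[0, 0, 0], [0, 0, -0.14]], [[0, 0, 0], [0, 0, -0.17]], [[0, 0, 0], [0, 0, -0.17]]])

```text
time: 34.2
ee_pos: [0.667, -0.0291, 0.2582]
eef_rot: [-0.423, 0.906, 0.0, -0.0]
ft_force: [-1.1, 1.0, -0.9]
width: 0.0102
```

Run:
```python
from h import *
st();yaw()
```

```text
t 34.2 p [ 0.667  -0.0291  0.2582] q [-4.226e-01  9.063e-01  4.000e-04 -1.000e-04] F [-1.1  1.  -0.9] w 0.0102
jaw yaw 2.443 tau [ 0.29  0.18 -0.35] j7 2.12
```

The torque rises to -0.35 N·m, so the back stop at -0.7 is reached, which agrees with the angle I had inferred. I'll ease off a little and let go so the nut can drop.

Emit:
step_arm(increments=[[[0, 0, 0], [0, 0, 0.07]], [[0, 0, 0], [0, 0, 0.07]]])

```text
time: 34.4
ee_pos: [0.667, -0.0291, 0.2583]
eef_rot: [-0.389, 0.921, 0.0, -0.0]
ft_force: [-0.1, -0.1, -0.7]
width: 0.0097
```

Emit:
step_arm(increments=[[[0, 0, 0], [0, 0, 0]], [[0, 0, 0], [0, 0, 0]], [[0, 0, 0], [0, 0, 0]], [[0, 0, 0], [0, 0, 0]], [[0, 0, 0], [0, 0, 0]]], hand=0.4)

```text
time: 34.9
ee_pos: [0.6671, -0.0291, 0.2584]
eef_rot: [-0.389, 0.921, 0.0, -0.0]
ft_force: [0.0, 0.3, 1.0]
width: 0.0258
```

Run:
```python
from h import *
st();yaw();c=snap('wrist');s=snap('side')
cv2.imwrite('pics/w33.png',np.hstack([cv2.resize(c['pixels'][170:290,190:310],None,fx=4,fy=4,interpolation=cv2.INTER_CUBIC),cv2.resize(s['pixels'][90:190,220:320],None,fx=4.8,fy=4.8,interpolation=cv2.INTER_CUBIC)]))
```

```text
t 34.9 p [ 0.6671 -0.0291  0.2584] q [-3.888e-01  9.213e-01  3.000e-04 -1.000e-04] F [0.  0.3 1. ] w 0.0258
jaw yaw 2.37 tau [ 0.15 -0.13  0.02] j7 2.051
```

View pics/w33.png

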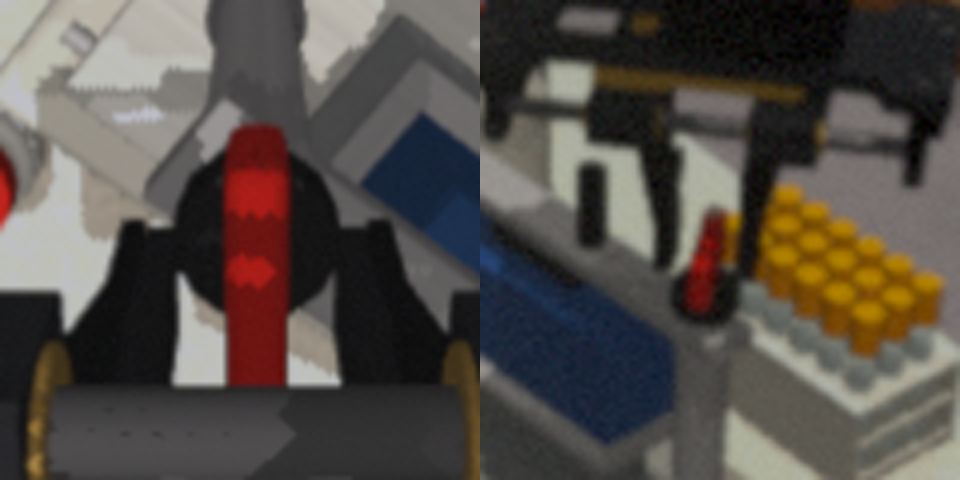

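The hub looks smaller in the wrist view: 160 px against 167 px before, at the same TCP height. That means it sits about 6-7 mm lower, so the nut has dropped. I'll follow it down 6 mm and regrip.

Emit:
step_arm(increments=[[[0, 0, 0.003], [0, 0, 0]], [[0, 0, 0.006], [0, 0, 0]], [[0, 0, 0.006], [0, 0, 0]]])

```text
time: 35.3
ee_pos: [0.6668, -0.0292, 0.2516]
eef_rot: [-0.389, 0.921, 0.0, -0.001]
ft_force: [-0.1, 1.1, 1.0]
width: 0.0262
```

Emit:
step_arm(increments=[[[0, 0, 0], [0, 0, 0]], [[0, 0, 0], [0, 0, 0]], [[0, 0, 0], [0, 0, 0]], [[0, 0, 0], [0, 0, 0]]], hand=1, grip_force=20)

```text
time: 35.7
ee_pos: [0.6669, -0.0293, 0.2517]
eef_rot: [-0.389, 0.921, 0.0, -0.0]
ft_force: [0.4, 0.4, -0.5]
width: 0.0098
```

Run:
```python
from h import *
st();yaw()
```

```text
t 35.7 p [ 0.6669 -0.0293  0.2517] q [-3.888e-01  9.213e-01  4.000e-04 -4.000e-04] F [ 0.4  0.4 -0.5] w 0.0098
jaw yaw 2.369 tau [ 0.1  -0.2  -0.03] j7 2.049
```

Emit:
step_arm(increments=[[[0, 0, 0.0002], [0, 0, 0.13]], [[0, 0, 0.0004], [0, 0, 0.26]], [[0, 0, 0.0006], [0, 0, 0.39]], [[0, 0, 0.0008], [0, 0, 0.52]], [[0, 0, 0.001], [0, 0, 0.65]]])

```text
time: 36.2
ee_pos: [0.6671, -0.0297, 0.2508]
eef_rot: [-0.071, 0.997, 0.0, -0.0]
ft_force: [1.6, -1.5, -0.9]
width: 0.0102
```

Run:
```python
from h import *
st();yaw()
```

```text
t 36.2 p [ 0.6671 -0.0297  0.2508] q [-7.140e-02  9.974e-01  0.000e+00 -3.000e-04] F [ 1.6 -1.5 -0.9] w 0.0102
jaw yaw 1.714 tau [-0.15 -0.46  0.02] j7 1.434
```

Emit:
step_arm(increments=[[[0, 0, 0.0002], [0, 0, 0.13]], [[0, 0, 0.0004], [0, 0, 0.26]], [[0, 0, 0.0006], [0, 0, 0.39]], [[0, 0, 0.0008], [0, 0, 0.52]], [[0, 0, 0.001], [0, 0, 0.65]]])

```text
time: 36.7
ee_pos: [0.6671, -0.0302, 0.2497]
eef_rot: [0.254, 0.967, -0.0, -0.0]
ft_force: [0.0, -1.3, -0.5]
width: 0.0098
```

Run:
```python
from h import *
st();yaw()
```

```text
t 36.7 p [ 0.6671 -0.0302  0.2497] q [ 2.536e-01  9.673e-01 -4.000e-04 -2.000e-04] F [ 0.  -1.3 -0.5] w 0.0098
jaw yaw 1.058 tau [-0.3  -0.09  0.01] j7 0.817
```

Emit:
step_arm(increments=[[[0, 0, 0.0002], [0, 0, 0.13]], [[0, 0, 0.0004], [0, 0, 0.26]], [[0, 0, 0.0006], [0, 0, 0.39]], [[0, 0, 0.0008], [0, 0, 0.52]], [[0, 0, 0.001], [0, 0, 0.65]]])

```text
time: 37.2
ee_pos: [0.6667, -0.0306, 0.2487]
eef_rot: [0.552, 0.834, -0.001, -0.0]
ft_force: [-2.8, -1.6, 0.3]
width: 0.0097
```

Emit:
step_arm(increments=[[[0, 0, 0.0002], [0, 0, 0.13]], [[0, 0, 0.0004], [0, 0, 0.26]], [[0, 0, 0.0006], [0, 0, 0.39]], [[0, 0, 0.0008], [0, 0, 0.52]], [[0, 0, 0.001], [0, 0, 0.65]]])

```text
time: 37.7
ee_pos: [0.6662, -0.0306, 0.2476]
eef_rot: [0.791, 0.612, -0.001, -0.0]
ft_force: [-2.9, -0.3, 0.8]
width: 0.0098
```

Run:
```python
from h import *
st();yaw()
```

```text
t 37.7 p [ 0.6662 -0.0306  0.2476] q [ 7.906e-01  6.123e-01 -1.500e-03 -2.000e-04] F [-2.9 -0.3  0.8] w 0.0098
jaw yaw -0.253 tau [-0.14  0.6   0.09] j7 -0.427
```

Emit:
step_arm(increments=[[[0, 0, 0.0002], [0, 0, 0.13]], [[0, 0, 0.0004], [0, 0, 0.26]], [[0, 0, 0.0006], [0, 0, 0.39]], [[0, 0, 0.0008], [0, 0, 0.52]], [[0, 0, 0.0009], [0, 0, 0.6]]])

```text
time: 38.2
ee_pos: [0.6658, -0.0304, 0.2467]
eef_rot: [0.937, 0.349, -0.002, 0.0]
ft_force: [-2.2, -0.8, 0.3]
width: 0.0096
```

Run:
```python
from h import *
st();yaw()
```

```text
t 38.2 p [ 0.6658 -0.0304  0.2467] q [ 9.371e-01  3.491e-01 -1.900e-03  1.000e-04] F [-2.2 -0.8  0.3] w 0.0096
jaw yaw -0.858 tau [0.01 0.51 0.01] j7 -1.004
```

Emit:
step_arm(increments=[[[0, 0, 0.0001], [0, 0, 0.08]], [[0, 0, 0.0002], [0, 0, 0.16]], [[0, 0, 0.0002], [0, 0, 0.2]], [[0, 0, 0.0002], [0, 0, 0.2]]])

```text
time: 38.6
ee_pos: [0.6657, -0.0303, 0.2466]
eef_rot: [0.967, 0.254, -0.002, 0.0]
ft_force: [-0.6, -0.7, 0.4]
width: 0.0103
```

Run:
```python
from h import *
st();yaw()
```

```text
t 38.6 p [ 0.6657 -0.0303  0.2466] q [ 9.672e-01  2.538e-01 -2.000e-03  3.000e-04] F [-0.6 -0.7  0.4] w 0.0103
jaw yaw -1.058 tau [-0.15  0.15  0.41] j7 -1.195
```

The torque rises to 0.41 N·m at a nut angle of about 2.7, so it is tight. Releasing and checking.

Emit:
step_arm(increments=[[[0, 0, 0], [0, 0, -0.04]], [[0, 0, 0], [0, 0, -0.04]], [[0, 0, 0], [0, 0, -0.04]], [[0, 0, 0], [0, 0, -0.04]], [[0, 0, 0], [0, 0, -0.04]]], hand=0.3)

```text
time: 39.1
ee_pos: [0.6657, -0.0302, 0.2465]
eef_rot: [0.962, 0.273, -0.002, 0.0]
ft_force: [0.3, -0.7, 0.1]
width: 0.0301
```

Emit:
step_arm(increments=[[[0, 0, -0.02], [0, 0, 0]], [[0, 0, -0.05], [0, 0, 0]], [[0, 0, -0.09], [0, 0, 0]], [[0, 0, -0.13], [0, 0, 0]], [[0, 0, -0.13], [0, 0, 0]]])

```text
time: 39.6
ee_pos: [0.6673, -0.0296, 0.383]
eef_rot: [0.962, 0.273, 0.002, 0.001]
ft_force: [0.9, -0.1, -0.5]
width: 0.0301
```

Run:
```python
from h import *
st();c=snap('wrist','w34.png');s=snap('side');t=snap('top')
print(cv2.imwrite('pics/s34.png',cv2.resize(s['pixels'][90:240,150:320],None,fx=3.9,fy=3.9,interpolation=cv2.INTER_CUBIC)))
cv2.imwrite('pics/t34.png',cv2.resize(t['pixels'][130:280,150:390],None,fx=3.3,fy=3.3,interpolation=cv2.INTER_CUBIC))
tb=[b for b in blobs(t,(0,150,80),(6,255,255),12) if 250<b[0][0]<280 and b[0][1]>150];sb=[b for b in blobs(s,(0,150,60),(6,255,255),20) if 250<b[0][0]<280 and b[0][1]<170];print(tb,sb)
if tb and sb: print(tri(t,tb[0][0],s,sb[0][0]))
```

```text
t 39.6 p [ 0.6673 -0.0296  0.383 ] q [0.962  0.2729 0.0023 0.0013] F [ 0.9 -0.1 -0.5] w 0.0301
True
[] [(array([266.3, 146.3]), [261, 137, 12, 19, 106])]
```

View pics/s34.png

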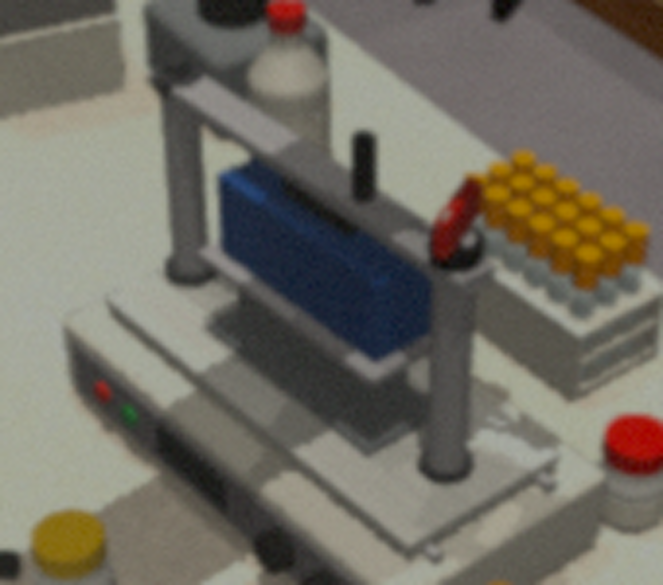

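View pics/w34.png

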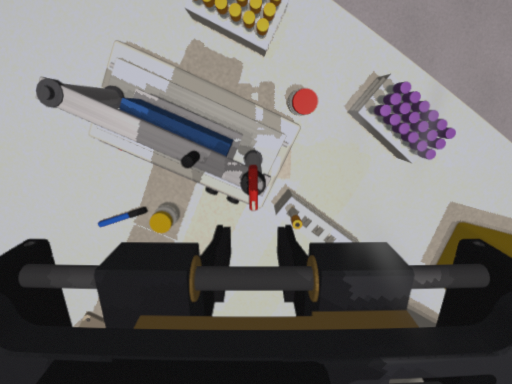

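View pics/t34.png

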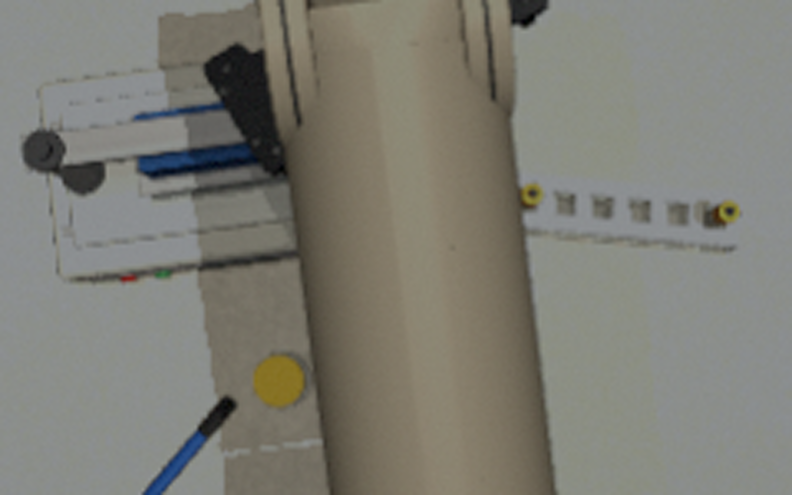

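Run:
```python
from h import *
c=snap('wrist');s=snap('side')
cv2.imwrite('pics/w35.png',cv2.resize(c['pixels'][90:230,160:290],None,fx=4.2,fy=4.2,interpolation=cv2.INTER_CUBIC))
a,b=onz(c,(50,92),.235),None;print('pivot',a)
print('nut z est: project (.668,-.0285,z) in side:',[(z,proj(s,[.668,-.0285,z]).round(1).tolist()) for z in(.265,.259,.2545)])
```

```text
pivot [0.63824792 0.20814004 0.235     ]
nut z est: project (.668,-.0285,z) in side: [(0.265, [267.8, 140.9]), (0.259, [267.7, 143.3]), (0.2545, [267.6, 145.2])]
```

View pics/w35.png

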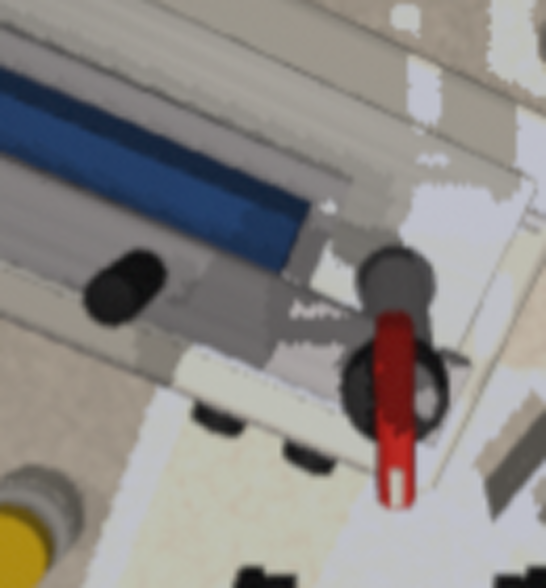

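Run:
```python
from h import *
c=snap('wrist');q=onz(c,(186.5,161.3),.27);print(q.round(4));d=q[:2]-np.array([.6356,.217]);print('r',np.hypot(*d),'theta',-1.4338-np.arctan2(d[1],d[0]))
st()
```

```text
[0.6586 0.0421 0.27  ]
r 0.1764142547890779 theta 0.006436358456219482
t 39.9 p [ 0.6659 -0.0302  0.3751] q [ 9.62e-01  2.73e-01 -3.10e-03  1.00e-04] F [-0.3 -0.6 -1.1] w 0.0306
```

All checks agree: the arm angle is about 0.006 rad, the nut height is consistent with tight, and the gripper is clear of everything. Handing in.

```bash
python3 -c "
from h import *
print(r.close_job());st()"
```

```text
the job is handed in; nothing more can be done
None
the job is handed in; nothing more can be done
```

The shaker is set up and I handed the job in at about 40 s of the 210 s allowed. No verdict came back, so what follows rests on my own checks.

- **Tubes:** There were two purple-capped tubes, now in cells 1 and 2, both lowered to the expected bottom height. Both yellow-capped tubes were still standing in the rack. In the pictures the pots and the marker had not moved.
- **Cover:** It is down on the ledge, with about 5 N of contact at the expected height. The side view shows it level.
- **Hold-down arm:** It is shut against its stop. The last wrist view puts it at about 0.006 rad, with its grip 176 mm from the pivot against the 175 mm given.
- **Wing nut:**
  - I backed it off to the stop and let go. The wrist view showed it about 6–7 mm lower.
  - I then screwed it down about 3.4 rad until the torque rose to 0.41 N·m, at roughly 2.7 rad.
  - In the side view its wings sit about 5 pixels lower than at the start, which fits fully tight.

Two measurements disagreed slightly. While I swung the arm, its grip sat about 4 mm off-centre in the fingers, so I corrected the arc. My vision estimates of the nut centre differed by 2–3 mm, with no noticeable side force while turning. The final nut angle and height are inferred from the pictures and the tool pose, since neither can be read directly.

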